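# Put the thin chopping board away in the raked board rack

## Robot

A 6-joint arm with a two-finger parallel gripper is mounted at the origin on a cart in front of the work surface, level with it; the furniture and walls round the work are solid. World frame = base frame: x ahead of the robot, y to its left, z up, the work surface at z = 0. Lengths are in mm, angles in rad, forces in N, time in s.
With the tool pointing down it reaches from about 275 to 825 mm from the base axis. Payload 5.2 kg.
Tool frame: the origin (TCP) lies on the centre line of the jaws, within the pads' length; the fingertips stand env.tips_ahead ahead of it and the grasp point (between the pads) lies 5 mm behind it (env.tips_ahead is the distance from the TCP to the fingertips, in mm); z points along the fingers, y is the line along which they close (so a half turn about z gives the same grasp; the last joint's range is limited). The gripper opens to 93 mm and grips with 3 to 60 N. Pads are 15 mm wide; open, the fingers measure 128 mm over their backs; the gripper's body (75 mm by 188 mm) begins 65 mm behind the grasp point.
Start: joints at [0.918, 0.259, 1.535, -0, 1.348, -0.203], TCP at [239.112, 495.309, 232.653] pointing down, gripper open.
Joint ranges: [-3.14, 3.14], [-0.91, 2.08], [0.19, 2.58], [-1.22, 4.36], [0.22, 2.71], [-3.12, 3.12]. Speed limits (rad/s): [2.57, 2.57, 3.14, 3.14, 3.14, 3.14].

## Interface

Orientations are given as a unit quaternion [x, y, z, w].
In Python, from rig import env gives the robot as it stands.
- The arm moves only by the tool send_rows, never from a script. Its argument "series" is a list of rows, each an object of numbers: "x", "y", "z": the shift along the tool's x, y, z in cm; "wx", "wy", "wz": the turn, a rotation vector about the tool's x, y, z in units of 5 degrees (1.0 is 5 degrees); "fingers": the opening, from 0 (shut) to 1 (fully open). A call has 1 to 20 rows; each row is the pose to reach, as a shift and turn from the pose commanded when the call began, along the tool's axes at that moment; what a row does not reach only later rows make up. A row lasts 1/12 s, in which the tool goes at most 41.7 mm and 7.16 degrees, less where a joint would pass 70% of its speed; a pose out of reach is approached as far as the arm can. A call with a gripper value outside its range is refused whole. The fingers move at their own pace and stop on an object; the grip force is fixed at half the most. Time passes only in rows, so rows that repeat a pose let the fingers close. It gives the time, the measured TCP pose, the force, the opening and the grip force at its end, in the units of the state.
- env.observe(): the state, without advancing time (a new reading comes with each control period).
- env.grab_frame(name): name is "scene" or "top" or "wrist"; returns (picture, depth): 420x560x3 uint8, red, green, blue; 420x560 float32, mm along the optical axis (not along the pixel's ray), 0 where there is no reading.
- env.camera_params(name): a dict with "camera_matrix" (3x3 intrinsics, pixels), "R" (3x3) and "t" (3): a world point X has camera coordinates R X + t; the wrist camera has in their place "tool_from_camera" (4x4, takes a point from camera to tool coordinates, whose origin is the TCP and whose axes are the flange's). Camera axes: x right, y down, z forward; pixel columns grow to the right and rows downward; lengths in mm; the calibration is good to about 2 mm. A picture is of the moment at which its call begins: read the wrist's pose just before it. camera_params takes no time and is no camera call.
- env.finish_job(): hands the job in; it is judged then, once.
The state is a dict: "t": time; "qpos": joint angles; "qd": joint speeds; "effort": joint torques, N m; "tcp_pos": TCP position; "ee_rot": TCP orientation; "contact_force": force on the tool from outside, world axes, zero at the start; "wrist_torque": the same for the moment, N m; "opening": finger opening in mm; "gripper_force": force on a finger pad.
Only numpy, scipy, OpenCV 4.12 (cv2) and the standard library are available. Lean on these libraries where they do the work, as an engineer would, in place of code of your own. Each camera call takes 0.05 s, during which the arm holds its last target. There are 200 camera calls.

## Task

In the larder, put the thin chopping board that lies flat on the counter away in the board rack. It is too wide and flat to grasp where it lies and jars stand close behind it, so press lightly on it and edge it out over the counter's open front edge until its end overhangs by 3 to 5 cm, then pinch that end from in front and lift the board clear. Stand it on end in the empty middle bay of the rack, lowering it slowly and without forcing until it rests right down on the wooden foot, let go, and leave the jars behind it where they stand.

Things in the scene. Friction and masses are not known exactly. Their poses are not given: they have to be found in the camera images.
- thin_board: flat wooden chopping board, 180 (its x) x 120 (its y) x 10 (its z) mm, 0.15 to 0.3 kg, darker 22 mm battens across its ends; origin at the centre of its underside. Its +x points away from the robot, turned up to 16 degrees right. The waxed underside slides easily (friction 0.22 on the counter, 0.6 under fingers). Two jars (75 mm wide, 130 and 112 high) nearly touch its far end
- board_end (a point): on thin_board: middle of its near end face (at -90 mm on the board's x, 5 mm above its underside), the end next to the counter's open edge, 10 to 50 mm inside it at the start
- board_mid (a point): on thin_board: its very centre, 5 mm above the underside. On the way to it, beware of the larder's solid door frame (x 0.27 to 0.45, y below 0.20) and its open door (x about 0.2, y below 0.11) on the right, between the robot and the counter, both taller than the arm: reach past them with the elbow kept to the left
- counter_edge (a point): a point on the counter's straight open front edge, level with the counter top. The edge runs along world y, from y = 0.10 to 0.55; the counter (35 mm thick) lies beyond it (+x), open air in front of it (-x). A shelf hangs over the counter, from 10 mm in front of this edge, its underside at z = 0.466, so come in tilted, from the robot's side
- board_rack: fixed board rack left of the board: wooden foot 150 x 126 x 16 mm with four hoops of 7 mm steel wire that lean 30 degrees towards its front (its -x), making three bays. Small boards stand in the front bay (108 mm wide, reaching 123 mm up the slope) and the back bay (104 wide, 112 up); the middle one is empty. Origin under the foot, below the middle bay
- rack_bay: the rack's empty middle bay. Origin: centre of the bay on top of the wooden foot, 16 mm above the counter. +z runs up the leaning bay (30 degrees from vertical), x is square to it (across the 19 mm clear gap, +x away from the user), y along the hoops (84 mm wide, they reach up to z = 100 mm). A board standing on end in it has its centre near z = 93 mm

How it is judged:
By the outcome, as a careful person would: the job done as asked, in the order asked, and still so for the second after the job is handed in, with the robot touching nothing.
It also fails if it takes over 72 s, if anything falls off the work surface, if the arm or the gripper's body presses on something with over 40 N, if the wrist force passes 120 N, or if a joint passes its speed limit or range.

## Working session

There is one attempt and no reset: what is moved stays moved. The work goes in short steps, Python scripts to look and compute and a tool call to move; the robot and the scene stay as the last step left them, time stands still between calls to the robot, and variables do not carry over. Pictures are saved under pics/ and viewed, at most 10 in all, crops included, and the job is handed in when it is done.

Besides the shell and the picture viewer there is one more tool, called after "Emit:" in YAML: its name, and indented under it one key for each argument. send_rows: Moves the arm, as the interface text tells. Its arguments: {"type":"object","properties":{"series":{"type":"array","items":{"type":"object","properties":{"x":{"type":"number"},"y":{"type":"number"},"z":{"type":"number"},"wx":{"type":"number"},"wy":{"type":"number"},"wz":{"type":"number"},"fingers":{"type":"number"}}}}},"required":["series"]}

```bash
mkdir -p pics; ls; python3 - <<'E'
from rig import env
import cv2,numpy as np
print(env.tips_ahead, env.observe())
for n in ("scene","top"):
    p,d=env.grab_frame(n); np.savez(f"pics/{n}0.npz",p=p,d=d); cv2.imwrite(f"pics/{n}0.png",p[:,:,::-1]); c=env.camera_params(n); print(n,c)
print(env.camera_params("wrist"))
E
```

```text
pics
14.0 {'t': 0.0, 'qpos': array([ 9.18206083e-01,  2.59349668e-01,  1.53607591e+00, -4.48129824e-05,
        1.34796200e+00, -2.02764085e-01]), 'qd': array([-0.00051382, -0.00067329,  0.00146248, -0.00047325, -0.00046912,
       -0.00021484]), 'effort': array([-1.39741551e-04, -4.37308216e+01, -2.83995795e+01,  7.20433518e-02,
        4.10274288e-02, -1.48256509e-04]), 'tcp_pos': array([238.8034382 , 494.88499863, 231.8169549 ]), 'ee_rot': array([ 2.23016695e-01,  9.74814212e-01, -8.25695327e-04, -3.52351701e-04]), 'contact_force': array([-0.53263519,  0.09915172,  0.75091204]), 'wrist_torque': array([0.05221714, 0.005729  , 0.03098741]), 'gripper_force': 0.0, 'opening': 93.10954076755142}
scene {'camera_matrix': array([[445.06704263,   0.        , 288.0451    ],
       [  0.        , 445.06704263, 207.47527335],
       [  0.        ,   0.        ,   1.        ]]), 'R': array([[-0.77910709, -0.62681177, -0.00995739],
       [-0.45504748,  0.57639204, -0.6787518 ],
       [ 0.43118898, -0.52428925, -0.73430024]]), 't': array([718.68405996, 110.98119058, 803.69042089])}
top {'camera
[... 206 characters left out ...]
.00658714],
       [-0.95628124,  0.01719559, -0.29194265],
       [ 0.29176471, -0.01213472, -0.95641314]]), 't': array([374.58467685, 603.646596  , 729.59030169])}
{'camera_matrix': array([[334.81172497,   0.        , 280.51879301],
       [  0.        , 334.81172497, 206.85629902],
       [  0.        ,   0.        ,   1.        ]]), 'tool_from_camera': array([[ 1.15076410e-03, -9.71268796e-01, -2.37982357e-01,
         6.69494865e+01],
       [ 9.99999209e-01,  9.96725645e-04,  7.67597543e-04,
        -4.79246970e-02],
       [-5.08340423e-04, -2.37983052e-01,  9.71269174e-01,
        -1.52109989e+02],
       [ 0.00000000e+00,  0.00000000e+00,  0.00000000e+00,
         1.00000000e+00]])}
```

View pics/scene0.png

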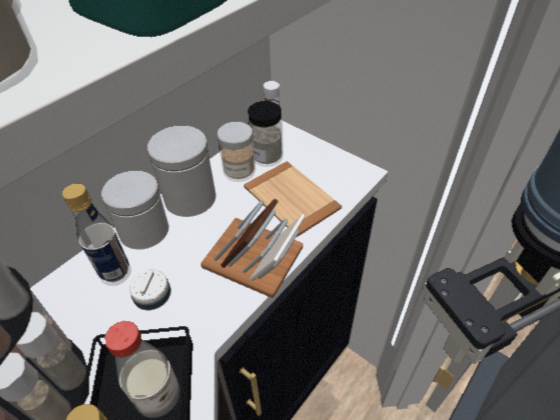

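View pics/top0.png

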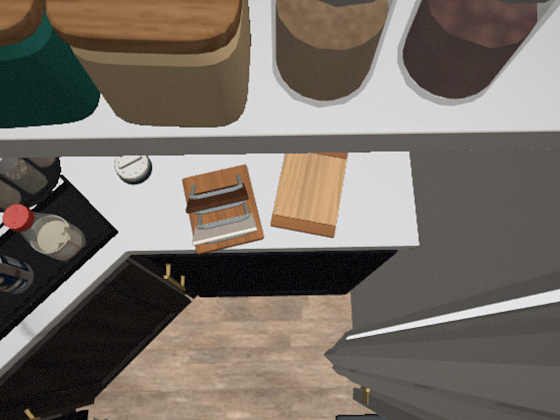

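The scene view shows the board around (293,197), with its near-end batten at (315,215). The rack foot is at (253,255), jars at (237,150) and (265,132), and the counter edge runs from (385,178) towards (215,350). In the top view the board's near batten is at (305,228), the rack at (222,208), and the edge on row ~247.

```bash
cat > h.py <<'E'
import numpy as np,cv2
from rig import env
from scipy.spatial.transform import Rotation as Ro
def cloud(n,d):
    c=env.camera_params(n);K=c["camera_matrix"]
    v,u=np.indices(d.shape);r=np.stack([(u-K[0,2])/K[0,0],(v-K[1,2])/K[1,1],np.ones(d.shape)],-1)*d[...,None]
    return (r-c["t"])@c["R"]
def ray(n,uv,z):
    c=env.camera_params(n);K=c["camera_matrix"]
    uv=np.atleast_2d(uv).astype(float)
    r=np.c_[(uv-K[:2,2])/[K[0,0],K[1,1]],np.ones(len(uv))]@c["R"]
    o=-c["R"].T@c["t"]; return o+r*((z-o[2])/r[:,2])[:,None]
def proj(n,X):
    c=env.camera_params(n);p=(np.atleast_2d(X)@c["R"].T+c["t"])@c["camera_matrix"].T
    return p[:,:2]/p[:,2:]
def brown(p):
    h=cv2.cvtColor(p,cv2.COLOR_RGB2HSV); return ((h[...,0]<22)&(h[...,1]>70)).astype(np.uint8)
E
python3 - <<'E'
from h import *
for n,seed,rs in (("scene",(197,293),(280,285)),("top",(190,312),(238,215))):
    f=np.load(f"pics/{n}0.npz");p,d=f["p"],f["d"];P=cloud(n,d)
    m=brown(p)
    for nm,zz,s in (("board",10,seed),("rack",16,rs)):
        k,l=cv2.connectedComponents(m)
        a=(l==l[s]).astype(np.uint8)
        print(n,nm,"lab",l[s],a.sum(),"z",np.median(P[...,2][a>0]))
        uv=np.argwhere(a)[:,::-1]
        W=ray(n,uv,zz)[:,:2]
        zc=P[...,2][a>0]; k=abs(zc-zz)<4
        W=W[k]
        print(np.round(cv2.boxPoints(cv2.minAreaRect(W.astype(np.float32)))),cv2.minAreaRect(W.astype(np.float32)))
    # counter
    h=(p.min(-1)>150)&(abs(P[...,2])<6)&(P[...,0]<700)
    Q=P[h]; 
    for y in range(120,560,60):
        q=Q[abs(Q[:,1]-y)<6]; print(y,len(q), np.round([q[:,0].min(),np.percentile(q[:,0],1),np.median(q[:,2])],1) if len(q)>5 else '')
E
```

```text
scene board lab 4 6734 z 12.928812123719071
[[541. 528.]
 [578. 209.]
 [782. 233.]
 [745. 552.]] ((661.6511840820312, 380.50848388671875), (205.2058563232422, 320.8960266113281), 6.518679618835449)
scene rack lab 0 224671 z 110.31356757694336
[[274. 121.]
 [855.  17.]
 [985. 744.]
 [404. 848.]] ((629.4111938476562, 432.3756103515625), (738.891357421875, 590.5140380859375), 79.86754608154297)
120 229 [5.540e+02 5.552e+02 5.000e-01]
180 246 [5.538e+02 5.543e+02 5.000e-01]
240 169 [553.7 555.1   0.6]
300 58 [553.8 553.9   1.1]
360 109 [5.538e+02 5.544e+02 5.000e-01]
420 31 [554.2 554.2   0.8]
480 0 
540 417 [553.5 554.7   0.9]
top board lab 193 5058 z 10.6926594332456
[[571. 262.]
 [738. 226.]
 [763. 342.]
 [596. 378.]] ((667.0589599609375, 301.71234130859375), (118.5031967163086, 170.46160888671875), 77.83329772949219)
top rack lab 0 184926 z 88.0355010144169
[[269.  92.]
 [735.  92.]
 [736. 866.]
 [269. 866.]] ((502.31866455078125, 479.1147155761719), (773.5517578125, 466.14849853515625), 89.97169494628906)
120 468 [555.7 556.6   0.9]
180 468 [555.2 555.7   0.8]
240 362 [556.2 556.3   0.9]
300 89 [555.4 555.7   0.6]
360 164 [555.2 556.3   0.8]
420 46 [555.7 555.7   0.8]
480 0 
540 343 [5.561e+02 5.566e+02 3.000e-01]
```

```bash
python3 - <<'E'
from h import *
for n in ("scene","top"):
    f=np.load(f"pics/{n}0.npz");p,d=f["p"],f["d"];P=cloud(n,d);m=brown(p)>0
    for nm,zz in (("board",10.7),("rack",16.7)):
        a=m&(abs(P[...,2]-zz)<3)&(P[...,0]>545)&(P[...,0]<800)&(P[...,1]>150)&(P[...,1]<560)
        a=cv2.morphologyEx(a.astype(np.uint8),cv2.MORPH_OPEN,np.ones((3,3)))
        k,l,st,ce=cv2.connectedComponentsWithStats(a)
        for i in np.argsort(-st[1:,4])[:3]+1:
            if st[i,4]<150: continue
            W=ray(n,np.argwhere(l==i)[:,::-1],zz)[:,:2].astype(np.float32)
            r=cv2.minAreaRect(W); print(n,nm,st[i],r,np.round(cv2.boxPoints(r)).tolist())
        if nm=="rack":
            W=ray(n,np.argwhere(a)[:,::-1],zz)[:,:2]; W=W[W[:,1]>385] if n=="x" else W
    # rack upper structure
    q=P[(P[...,2]>25)&(P[...,2]<150)&(P[...,0]>540)&(P[...,0]<730)&(P[...,1]>370)&(P[...,1]<540)]
    for z in range(30,140,15):
        s=q[abs(q[:,2]-z)<4]; print(z,len(s),np.round(np.percentile(s,[2,50,98],axis=0)[:,:2]).tolist() if len(s) else '')
    # jars
    q=P[(P[...,2]>40)&(P[...,2]<140)&(P[...,0]>700)&(P[...,0]<900)&(P[...,1]>150)&(P[...,1]<420)]
    if len(q): print("jars",len(q),np.round(np.percentile(q,[1,50,99],axis=0)).tolist())
p=np.load("pics/scene0.npz")["p"][170:310,180:360]; q=np.load("pics/top0.npz")["p"][150:260,170:360]
cv2.imwrite("pics/crop.png",np.vstack([cv2.resize(p,(540,290))[:, :,::-1] if 0 else cv2.resize(p[:,:,::-1],(386,300),interpolation=3),]) ) 
a=cv2.resize(p,(386*2//2,300));b=cv2.resize(q[:,:100],(386,300))
cv2.imwrite("pics/crop.png",np.hstack([a,b])[:,:,::-1])
E
```

```text
scene board [ 245  162   96   71 3178] ((669.0257568359375, 304.06243896484375), (118.7483901977539, 180.39505004882812), 77.88583374023438) [[568.0, 265.0], [745.0, 227.0], [770.0, 343.0], [593.0, 381.0]]
scene rack [ 202  218  100   76 2260] ((627.9931640625, 469.24591064453125), (149.07220458984375, 124.8015365600586), 12.640064239501953) [[542.0, 514.0], [569.0, 392.0], [714.0, 425.0], [687.0, 546.0]]
30 118 [[576.0, 426.0], [623.0, 502.0], [685.0, 526.0]]
45 141 [[568.0, 421.0], [601.0, 499.0], [676.0, 524.0]]
60 150 [[559.0, 420.0], [592.0, 497.0], [668.0, 523.0]]
75 169 [[549.0, 413.0], [583.0, 494.0], [659.0, 520.0]]
90 222 [[548.0, 416.0], [570.0, 481.0], [635.0, 519.0]]
105 323 [[541.0, 404.0], [559.0, 469.0], [626.0, 516.0]]
120 203 [[589.0, 419.0], [605.0, 480.0], [629.0, 515.0]]
135 0 
jars 5474 [[758.0, 157.0, 42.0], [808.0, 271.0, 103.0], [900.0, 416.0, 139.0]]
top board [ 271  153   76   84 4574] ((666.6758422851562, 301.7411193847656), (118.3358154296875, 170.0036163330078), 77.75050354003906) [[571.0, 262.0], [737.0, 226.0], [762.0, 342.0], [596.0, 378.0]]
top rack 
[... 280 characters left out ...]
, 80.82696533203125), 13.60451889038086) [[597.0, 503.0], [616.0, 424.0], [635.0, 429.0], [616.0, 508.0]]
top rack [229 232  33  13 193] ((570.21728515625, 423.72747802734375), (15.362870216369629, 60.067447662353516), 18.83987808227539) [[553.0, 450.0], [573.0, 393.0], [587.0, 398.0], [568.0, 455.0]]
30 87 [[594.0, 413.0], [654.0, 466.0], [688.0, 515.0]]
45 43 [[581.0, 409.0], [606.0, 438.0], [679.0, 519.0]]
60 106 [[572.0, 410.0], [587.0, 460.0], [671.0, 515.0]]
75 128 [[564.0, 408.0], [581.0, 461.0], [654.0, 516.0]]
90 238 [[549.0, 407.0], [574.0, 458.0], [639.0, 511.0]]
105 407 [[543.0, 403.0], [560.0, 457.0], [628.0, 507.0]]
120 293 [[591.0, 417.0], [609.0, 466.0], [635.0, 511.0]]
135 0
```

View pics/crop.png

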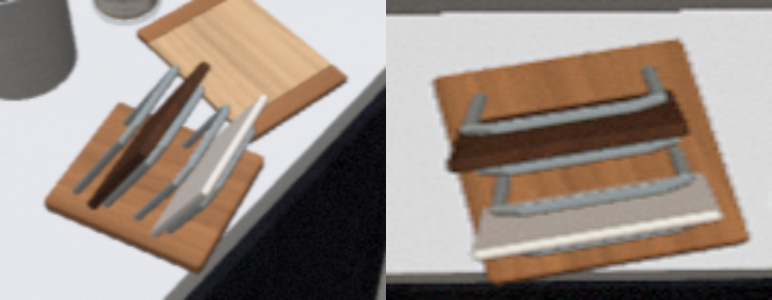

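The crops confirm a bay order of dark board (back), empty, white board (front). I'll resolve the hoops in the rack frame with the 30° lean removed.

```bash
python3 - <<'E'
from h import *
yaw=np.radians(12.6);c=np.array([628.,469.5]);R=np.array([[np.cos(yaw),np.sin(yaw)],[-np.sin(yaw),np.cos(yaw)]])
for n in ("scene","top"):
    f=np.load(f"pics/{n}0.npz");p,d=f["p"].astype(int),f["d"];P=cloud(n,d)
    L=np.einsum('ij,...j->...i',R,P[...,:2]-c); z=P[...,2]-16.5
    s=L[...,0]+z*np.tan(np.pi/6)
    sat=p.max(-1)-p.min(-1)
    reg=(z>8)&(z<125)&(abs(L[...,1])<70)&(abs(s)<75)&(P[...,0]<730)
    for nm,m in (("grey",(sat<25)&(p.max(-1)<195)),("dark",(sat>=25)&(p.max(-1)<130)),("white",(p.min(-1)>=170))):
        a=reg&m
        h,e=np.histogram(s[a],np.arange(-76,77,4)); print(n,nm,a.sum(),[(int(x),int(k)) for x,k in zip(e+2,h) if k>3])
        if nm=="grey":
            for lo in range(-76,76,15):
                b=a&(s>=lo)&(s<lo+15)
                if b.sum()>15: print("  ",lo,b.sum(),"s",np.round(np.median(s[b]),1),"y",np.round(np.percentile(L[...,1][b],[2,98]),1),"zmax",np.round(np.percentile(z[b],98),1))
E
```

```text
scene grey 1752 [(-38, 39), (-34, 105), (-30, 19), (-26, 98), (-22, 458), (-10, 23), (-6, 143), (-2, 149), (22, 63), (26, 160), (30, 70), (34, 71), (38, 30), (42, 13), (50, 9), (54, 151), (58, 151)]
   -46 144 s -34.9 y [-31.4  43.2] zmax 72.5
   -31 575 s -21.0 y [-46.2  54.1] zmax 91.3
   -16 315 s -4.2 y [-43.3  43.5] zmax 84.9
   14 253 s 25.7 y [-41.3  43.8] zmax 97.8
   29 154 s 33.5 y [-46.6  52.4] zmax 107.0
   44 311 s 55.9 y [-43.4  43.6] zmax 110.9
scene dark 633 [(-38, 15), (-6, 15), (22, 22), (34, 101), (38, 158), (42, 276), (50, 15), (54, 17), (58, 6)]
scene white 237 [(-26, 67), (-22, 151), (-10, 4), (22, 6), (50, 8)]
top grey 1580 [(-38, 13), (-34, 38), (-26, 55), (-22, 416), (-18, 219), (-6, 96), (-2, 187), (22, 18), (26, 111), (30, 42), (34, 40), (42, 47), (50, 6), (54, 102), (58, 182)]
   -46 51 s -35.1 y [-38.4  28.4] zmax 72.1
   -31 691 s -20.2 y [-52.4  50. ] zmax 91.3
   -16 234 s -3.4 y [-47.2  40.3] zmax 85.3
   -1 53 s -0.7 y [-46.2  39.6] zmax 84.8
   14 157 s 26.2 y [-43.9  36.1] zmax 98.4
   29 104 s 33.9 y [-48.1  50.5] zmax 108.8
   44 243 s 56.4 y [-47.3  39.4] zmax 110.9
   59 47 s 59.3 y [-46.2  40. ] zmax 110.5
top dark 801 [(-38, 17), (-2, 6), (22, 27), (34, 86), (38, 139), (42, 511), (58, 6)]
top white 229 [(-26, 49), (-22, 166), (-18, 13)]
```

Emit:
send_rows:
  series:
    - {"wz":5,"fingers":0}
    - {"wz":10,"fingers":0}
    - {"wz":15,"fingers":0}
    - {"wz":20.8,"fingers":0}
    - {"wz":20.8,"fingers":0}
    - {"wz":20.8,"fingers":0}
    - {"wz":20.8,"fingers":0}
    - {"wz":20.8,"fingers":0}
    - {"wz":20.8,"fingers":0}
    - {"wz":20.8,"fingers":0}
    - {"wz":20.8,"fingers":0}
    - {"wz":20.8,"fingers":0}
    - {"wz":20.8,"fingers":0}
    - {"wz":20.8,"fingers":0}
    - {"wz":20.8,"fingers":0}
    - {"wz":20.8,"fingers":0}

```text
schema error: expected keys x, y, z, wx, wy, wz, fingers
```

```bash
cat >> h.py <<'E'
import json
def log():
    s=env.observe(); open("log.jsonl","a").write(json.dumps([list(map(float,s[k])) for k in("qpos","tcp_pos","ee_rot")])+"\n")
    print(round(s["t"],2),"q",np.round(s["qpos"],3),"p",np.round(s["tcp_pos"],1),"R",np.round(Ro.from_quat(s["ee_rot"]).as_matrix().T,2).tolist(),"F",np.round(s["contact_force"],1),"op",round(s["opening"],1),"g",round(s["gripper_force"],1)); return s
def frame(z,y):
    z=np.array(z,float);z/=np.linalg.norm(z);y=np.array(y,float);y-=y@z*z;y/=np.linalg.norm(y)
    return np.c_[np.cross(y,z),y,z]
def row(p,R,cur=None):
    s=env.observe();R0=Ro.from_quat(s["ee_rot"]).as_matrix();p0=s["tcp_pos"]
    d=R0.T@(np.array(p)-p0)/10; w=np.degrees(Ro.from_matrix(R0.T@R).as_rotvec())/5
    print("row xyz",np.round(d,2),"w",np.round(w,2),"rows>=",round(max(np.linalg.norm(d)/4.17,np.linalg.norm(w)*5/7.16),1))
E
python3 - <<'E'
from h import *
open("log.jsonl","a").write(json.dumps([[.918206,.25935,1.536076,-.000045,1.347962,-.202764],[238.8,494.88,231.8],[.2230167,.9748142,-.000826,-.000352]])+"\n")
log()
t=np.radians(40);h=np.radians(-42)
z=[np.cos(t)*np.cos(h),np.cos(t)*np.sin(h),-np.sin(t)]
row([400,460,230],frame(z,[0,0,1]))
E
```

```text
0.1 q [ 0.918  0.259  1.536  0.     1.348 -0.203] p [238.8 494.9 231.9] R [[-0.9, 0.43, 0.0], [0.43, 0.9, -0.0], [-0.0, -0.0, -1.0]] F [-0.2  0.3  0.4] op 92.9 g 0.0
row xyz [-16.04   3.86   0.18] w [-6.91 -9.18 19.72] rows>= 15.9
```

Emit:
send_rows:
  series:
    - {"x":0,"y":0,"z":0,"wx":0,"wy":0,"wz":5,"fingers":0}
    - {"x":0,"y":0,"z":0,"wx":0,"wy":0,"wz":10,"fingers":0}
    - {"x":0,"y":0,"z":0,"wx":0,"wy":0,"wz":15,"fingers":0}
    - {"x":0,"y":0,"z":0,"wx":0,"wy":0,"wz":20,"fingers":0}
    - {"x":0,"y":0,"z":0,"wx":0,"wy":0,"wz":20,"fingers":0}
    - {"x":0,"y":0,"z":0,"wx":0,"wy":0,"wz":20,"fingers":0}
    - {"x":0,"y":0,"z":0,"wx":0,"wy":0,"wz":20,"fingers":0}
    - {"x":0,"y":0,"z":0,"wx":0,"wy":0,"wz":20,"fingers":0}
    - {"x":0,"y":0,"z":0,"wx":0,"wy":0,"wz":20,"fingers":0}
    - {"x":0,"y":0,"z":0,"wx":0,"wy":0,"wz":20,"fingers":0}
    - {"x":0,"y":0,"z":0,"wx":0,"wy":0,"wz":20,"fingers":0}
    - {"x":0,"y":0,"z":0,"wx":0,"wy":0,"wz":20,"fingers":0}
    - {"x":0,"y":0,"z":0,"wx":0,"wy":0,"wz":20,"fingers":0}
    - {"x":0,"y":0,"z":0,"wx":0,"wy":0,"wz":20,"fingers":0}
    - {"x":0,"y":0,"z":0,"wx":0,"wy":0,"wz":20,"fingers":0}

```text
t: 1.35
tcp_pos: [238.9, 495.1, 232.2]
ee_rot: [0.891, 0.454, -0.0, 0.0]
contact_force: [-0.5, -0.9, -0.5]
opening: 1.1
gripper_force: 0.0
```

```bash
python3 - <<'E'
from h import *
log()
t=np.radians(45);h=np.radians(-42)
z=[np.cos(t)*np.cos(h),np.cos(t)*np.sin(h),-np.sin(t)]
row([360,460,230],frame(z,[0,0,1]))
E
```

```text
1.35 q [ 0.918  0.259  1.536 -0.     1.348  1.547] p [238.9 495.1 232.2] R [[0.59, 0.81, -0.0], [0.81, -0.59, -0.0], [-0.0, -0.0, -1.0]] F [-0.5 -0.9 -0.5] op 1.1 g 0.0
row xyz [ 4.28 11.85  0.21] w [-8.99 -0.46  1.14] rows>= 6.3
```

Emit:
send_rows:
  series:
    - {"x":1,"y":3,"z":0,"wx":-1.5,"wy":0,"wz":0,"fingers":0}
    - {"x":2,"y":6,"z":0,"wx":-3,"wy":0,"wz":0,"fingers":0}
    - {"x":3,"y":9,"z":0,"wx":-4.5,"wy":0,"wz":0,"fingers":0}
    - {"x":4,"y":12,"z":0,"wx":-6,"wy":0,"wz":0.5,"fingers":0}
    - {"x":4,"y":12,"z":0,"wx":-7.5,"wy":0,"wz":1,"fingers":0}
    - {"x":4,"y":12,"z":0,"wx":-9,"wy":0,"wz":1,"fingers":0}
    - {"x":4,"y":12,"z":0,"wx":-9,"wy":0,"wz":1,"fingers":0}
    - {"x":4,"y":12,"z":0,"wx":-9,"wy":0,"wz":1,"fingers":0}

```text
t: 2.02
tcp_pos: [357.9, 458.0, 229.4]
ee_rot: [0.839, 0.386, 0.172, 0.343]
contact_force: [-0.5, -0.2, -1.2]
opening: 0.6
gripper_force: 0.0
```

```bash
cat > kin.py <<'E'
from h import *
from scipy.optimize import least_squares
def fk(q,v):
    a,d,h,L1,e,L2,dw,D,dx=v
    r=lambda ax,t:Ro.from_rotvec(np.array(ax)*t).as_matrix()
    R=r([0,0,1],q[0]);p=np.array([0,0,h])+R@[a,d,0];pts=[p]
    R=R@r([0,1,0],q[1]);p=p+R@[0,0,L1];pts.append(p)
    R=R@r([0,1,0],q[2]);p=p+R@[e,0,L2];pts.append(p)
    R=R@r([0,0,1],S[0]*q[3])@r([0,1,0],q[4]);p=p+R@[dx,0,D]; R=R@r([0,0,1],S[1]*q[5]); pts.append(p)
    return p,R,pts
S=[1,1]
E
python3 - <<'E'
from kin import *; import kin
log()
rows=[json.loads(l) for l in open("log.jsonl")]
for s in ([1,1],[1,-1],[-1,1],[-1,-1]):
    kin.S=s
    print(s,[np.round(Ro.from_matrix(fk(q,np.zeros(9))[1].T@Ro.from_quat(o).as_matrix()).as_rotvec(),3).tolist() for q,p,o in rows])
E
```

```text
2.02 q [ 1.137  0.492  1.46  -0.765  1.464  2.04 ] p [357.9 458.  229.4] R [[0.64, 0.77, 0.02], [0.53, -0.47, 0.71], [0.55, -0.44, -0.71]] F [-0.5 -0.2 -1.2] op 0.6 g 0.0
[1, 1] [[0.0, -0.0, 1.571], [-0.0, 0.0, 1.571], [0.0, 0.0, 1.571], [0.0, 0.0, 1.571]]
[1, -1] [[0.0, -0.0, 1.165], [-0.0, 0.0, 1.165], [0.0, -0.0, -1.619], [0.0, 0.0, -0.633]]
[-1, 1] [[0.0, -0.0, 1.571], [-0.0, 0.0, 1.571], [-0.0, -0.0, 1.571], [-1.54, -0.505, 1.079]]
[-1, -1] [[0.0, -0.0, 1.165], [-0.0, 0.0, 1.165], [-0.0, 0.0, -1.619], [-1.1, 1.1, -0.666]]
```

```bash
python3 - <<'E'
from h import *
def D(t,h):
    t,h=np.radians([t,h]);return [np.cos(t)*np.cos(h),np.cos(t)*np.sin(h),-np.sin(t)]
R=frame(D(45,80),[0,0,1]); row([260,480,300],R)
E
```

```text
row xyz [ -4.43  -1.22 -11.38] w [  0.3   16.86 -17.07] rows>= 16.8
```

Emit:
send_rows:
  series:
    - {"x":-1,"y":0,"z":-4,"wx":0,"wy":1.4,"wz":-1.4,"fingers":0}
    - {"x":-2,"y":0,"z":-7,"wx":0,"wy":2.5,"wz":-2.5,"fingers":0}
    - {"x":-3,"y":0,"z":-9,"wx":0,"wy":4,"wz":-4,"fingers":0}
    - {"x":-4,"y":-1,"z":-11,"wx":0,"wy":6,"wz":-6,"fingers":0}
    - {"x":-4,"y":-1,"z":-11,"wx":0,"wy":8,"wz":-8,"fingers":0}
    - {"x":-4,"y":-1,"z":-11,"wx":0,"wy":10,"wz":-10,"fingers":0}
    - {"x":-4,"y":-1,"z":-11,"wx":0,"wy":10,"wz":-10,"fingers":0}
    - {"x":-4,"y":-1,"z":-11,"wx":0,"wy":10,"wz":-10,"fingers":0}
    - {"x":-4,"y":-1,"z":-11,"wx":0,"wy":10,"wz":-10,"fingers":0}
    - {"x":-4,"y":-1,"z":-11,"wx":0,"wy":10,"wz":-10,"fingers":0}
    - {"x":-4,"y":-1,"z":-11,"wx":0,"wy":10,"wz":-10,"fingers":0}

```text
t: 2.93
tcp_pos: [268.5, 477.9, 303.3]
ee_rot: [0.455, 0.796, 0.348, 0.193]
contact_force: [-0.1, -0.6, 0.2]
opening: 0.3
gripper_force: 0.0
```

```bash
python3 - <<'E'
from kin import *
log()
rows=[json.loads(l) for l in open("log.jsonl")]
v=least_squares(lambda v:np.r_[np.concatenate([fk(q,v)[0]-p for q,p,o in rows]),0.01*v[[0,4,8]]],[0,100,300,400,0,350,0,200,0]); 
print(np.round(v.x,1),np.round(v.fun,1))
E
```

```text
2.93 q [ 1.107 -0.086  2.025 -0.753  0.606  1.076] p [268.5 477.9 303.3] R [[-0.51, 0.86, 0.01], [0.59, 0.34, 0.73], [0.62, 0.38, -0.68]] F [-0.1 -0.6  0.2] op 0.3 g 0.0
[   -0.    110.8   221.5   534.4    60.    425.9 -3854.5   352.9    -0. ] [-0.  -0.   0.  -0.  -0.  -0.  -0.  -0.  -0.   0.   0.  -0.   0.   0.
 -0.  -0.   0.6 -0. ]
```

```bash
cat >> kin.py <<'E'
V=[0,110.8,221.5,534.4,60,425.9,0,352.9,0]
LO=np.array([-3.14,-.91,.19,-1.22,.22,-3.12]);HI=np.array([3.14,2.08,2.58,4.36,2.71,3.12])
Z90=Ro.from_euler('z',90,degrees=True).as_matrix()
def DR(t,h):
    t,h=np.radians([t,h]);return np.array([np.cos(t)*np.cos(h),np.cos(t)*np.sin(h),-np.sin(t)])
def ik(p,R,n=25,seed=0):
    g=np.random.default_rng(seed);out=[]
    def f(q):
        a,b,_=fk(q,V);return np.r_[(a-p)/100,Ro.from_matrix((b@Z90).T@R).as_rotvec()]
    for i in range(n):
        q0=LO+(HI-LO)*g.random(6);q0[0]=g.uniform(0,1.5);q0[1]=g.uniform(-.5,1.5)
        r=least_squares(f,q0,bounds=(LO,HI))
        if r.cost<1e-8 and not any(np.abs(r.x-o).max()<.02 for o in out): out.append(r.x)
    return out
def show(nm,p,R,**k):
    for q in ik(np.array(p,float),R,**k): print(nm,np.round(q,2),"elb",np.round(fk(q,V)[2][1]),"wr",np.round(fk(q,V)[2][2]))
E
python3 - <<'E'
from kin import *
for h in (-12,-25,-40,-55):
  for s in (1,-1):
    show(f"pinch {h} {s}",[520,330,5],frame(DR(0,h),[0,0,s]))
f=np.load("pics/top0.npz");P=cloud("top",f["d"]);g=np.load("pics/scene0.npz");P=np.r_[P.reshape(-1,3),cloud("scene",g["d"]).reshape(-1,3)]
H=np.full((11,16),np.nan)
for i,x in enumerate(range(0,550,50)):
  for j,y in enumerate(range(0,800,50)):
    q=P[(P[:,0]>=x)&(P[:,0]<x+50)&(P[:,1]>=y)&(P[:,1]<y+50)]
    if len(q)>5:H[i,j]=np.percentile(q[:,2],98)
print(np.round(H))
E
```

```text
pinch -12 -1 [0.91 1.17 1.99 4.26 1.58 0.01] elb [216. 456. 430.] wr [175. 403.   5.]
[[  nan   nan -346.   nan   nan   nan   nan   nan   nan   nan   nan   nan
    nan   nan   nan   nan]
 [  nan   nan -235.   nan   nan   nan   nan   nan   nan   nan   nan   nan
    nan   nan   nan   nan]
 [-257. -218. -198. -905.   nan   nan   nan   nan   nan   nan   nan   nan
    nan   nan   nan   nan]
 [-721. -806. -806. -809. -901. -900. -901. -899. -901. -902. -901. -901.
  -901. -901. -902. -901.]
 [-154.  -99. -133. -900. -900. -902. -901. -902.  273.  337.  434.  346.
  -901. -901. -902. -901.]
 [-906.  -29.  227.  290. -901. -901. -902. -901. -902.  456.  476.  346.
  -901. -901. -901. -902.]
 [  nan   nan   nan  510. -901. -901. -901. -902. -900. -902.  345.  346.
  -901. -901. -901. -901.]
 [  nan   nan   nan  543.  561. -901. -900.  872. -901. -901. -900. -902.
  -901. -902. -901.  -10.]
 [  nan  395.  451.  520. -902. -901. -901. -901. -902. -899. -901. -901.
  -902. -901.  -14.   18.]
 [  nan  408. -901. -901. -900. -901. -903. -901. -901. -901. -902. -900.
  -901.   -7.   62.   91.]
 [  nan  425.  508.  508.  508.  508.  508.  508.  632.  630.  507.  524.
   517.  507.  507.  492.]]
```

```bash
python3 - <<'E'
from kin import *
for h in (-18,-15,-8,0):
    for s in (1,-1): show(f"pinch {h} {s}",[520,330,5],frame(DR(0,h),[0,0,s]),n=30)
bz=-DR(60,12.6); b=np.array([639,471,16.])
for off in (0,100):
  for s in (1,-1): show(f"place {off} {s}",b+bz*(165+off),frame(-bz,[0,0,s]),n=30)
for t,h in ((45,-12),(60,-12),(45,10),(60,20),(40,0)):
  for s in (-1,1): show(f"press {t} {h} {s}",[620,312,25],frame(DR(t,h),[0,0,s]),n=20)
E
```

```text
pinch -15 1 [0.92 1.16 1.95 4.33 1.56 3.11] elb [207. 459. 433.] wr [179. 421.   5.]
pinch -15 -1 [ 0.92  1.16  1.95  4.33  1.56 -0.03] elb [207. 459. 433.] wr [179. 421.   5.]
pinch -8 1 [ 0.88  1.18  2.04  4.16  1.61 -3.07] elb [230. 451. 425.] wr [171. 379.   5.]
pinch -8 -1 [0.88 1.18 2.04 4.16 1.61 0.07] elb [230. 451. 425.] wr [171. 379.   5.]
pinch 0 1 [ 0.8   1.21  2.14  3.95  1.72 -2.99] elb [270. 436. 409.] wr [167. 330.   5.]
pinch 0 -1 [0.8  1.21 2.14 3.95 1.72 0.15] elb [270. 436. 409.] wr [167. 330.   5.]
place 0 1 [ 0.62  0.4   1.66 -0.34  0.63  0.63] elb [102. 210. 715.] wr [386. 415. 465.]
place 0 -1 [ 0.62  0.4   1.66 -0.34  0.63 -2.51] elb [102. 210. 715.] wr [386. 415. 465.]
place 100 1 [ 0.66  0.24  1.64 -0.3   0.8   0.6 ] elb [ 33. 166. 740.] wr [337. 404. 551.]
place 100 -1 [ 0.66  0.24  1.64 -0.3   0.8  -2.54] elb [ 33. 166. 740.] wr [337. 404. 551.]
press 60 -12 -1 [ 0.47  0.58  1.76 -0.73  0.49 -1.87] elb [211. 230. 669.] wr [447. 349. 331.]
press 60 -12 1 [ 0.47  0.58  1.76 -0.73  0.49  1.27] elb [211. 230. 669.] wr [447. 349. 331.]
press 45 10 -1 [ 0.38  0.56  2.05  3.67  0.29 -0.37] elb [224. 209. 673.] wr [374. 269. 275.]
press 45 10 1 [0.38 0.56 2.05 3.67 0.29 2.77] elb [224. 209. 673.] wr [374. 269. 275.]
press 40 0 -1 [ 0.49  0.62  2.04  4.02  0.49 -0.49] elb [222. 244. 657.] wr [350. 312. 252.]
press 40 0 1 [0.49 0.62 2.04 4.02 0.49 2.65] elb [222. 244. 657.] wr [350. 312. 252.]
```

```bash
python3 - <<'E'
from kin import *
for t in (20,30,40,50,60,70):
  for h in (-40,-30,-20,-10,0):
    for q in ik(np.array([610,325,20.]),frame(DR(t,h),[0,0,-1]),n=16):
        c=110.8-(-np.sin(q[0])*270+np.cos(q[0])*200)
        if c>70: print(t,h,np.round(q,2),"clear",round(c),"wr",np.round(fk(q,V)[2][2]))
E
```

```text
20 -10 [ 0.7   0.87  2.    4.11  1.06 -0.24] clear 131 wr [283. 383. 141.]
20 0 [ 0.6   0.86  2.12  3.78  1.09 -0.1 ] clear 98 wr [278. 325. 141.]
30 -10 [ 0.66  0.75  1.99  4.22  0.81 -0.41] clear 117 wr [309. 378. 196.]
30 0 [ 0.57  0.73  2.1   3.85  0.79 -0.24] clear 87 wr [304. 325. 196.]
40 -40 [ 0.72  0.79  1.59 -1.13  0.99 -0.95] clear 138 wr [403. 499. 247.]
40 0 [ 0.53  0.63  2.04  4.06  0.51 -0.49] clear 73 wr [340. 325. 247.]
50 -40 [ 0.65  0.73  1.58 -0.92  0.9  -1.17] clear 115 wr [436. 471. 290.]
50 -30 [ 0.63  0.68  1.68 -1.03  0.75 -1.21] clear 108 wr [414. 438. 290.]
50 -20 [ 0.6   0.64  1.78 -1.17  0.6  -1.23] clear 97 wr [397. 403. 290.]
60 -40 [ 0.57  0.69  1.55 -0.68  0.86 -1.43] clear 89 wr [475. 438. 326.]
60 -30 [ 0.55  0.65  1.63 -0.72  0.73 -1.55] clear 83 wr [457. 413. 326.]
60 -20 [ 0.53  0.61  1.71 -0.74  0.6  -1.69] clear 73 wr [444. 385. 326.]
```

```bash
cat >> kin.py <<'E'
def plan(qs,p0=None,R0=None):
    """rows relative to the current pose for joint waypoints"""
    s=env.observe();R0=Ro.from_quat(s["ee_rot"]).as_matrix();p0=s["tcp_pos"];Rp=R0;pp=p0
    for q in qs:
        p,R,pts=fk(q,V);R=R@Z90
        d=R0.T@(p-p0)/10;w=np.degrees(Ro.from_matrix(R0.T@R).as_rotvec())/5
        n=max(np.linalg.norm(p-pp)/41.7,np.degrees(Ro.from_matrix(Rp.T@R).magnitude())/7.16)
        print(np.round(d,1),np.round(w,1),"n",round(n,1),"| tcp",np.round(p),"wr",np.round(pts[2]),"zdir",np.round(R[:,2],2),"ydir",np.round(R[:,1],2));Rp,pp=R,p
E
python3 - <<'E'
from kin import *
R=frame(DR(30,-10),[0,0,-1])
for p in ([634,303,34],[634,303,90],[560,320,120]): show("press",p,R,n=25)
q0=env.observe()["qpos"];q1=np.array([1.0,.2,2.0,4.2,.75,-.41])
plan([q0+(q1-q0)*k/10 for k in range(1,11)])
E
```

```text
press [ 0.59  0.72  1.99  4.17  0.78 -0.42] elb [232. 288. 623.] wr [333. 356. 210.]
press [ 0.59  0.6   1.99  4.29  0.72 -0.58] elb [191. 261. 661.] wr [333. 356. 266.]
[ 5.6 -8.5 -0.1] [3.1 1.4 3. ] n 3.1 | tcp [189. 497. 242.] wr [ 56. 353. 536.] zdir [ 0.38  0.41 -0.83] ydir [0.84 0.22 0.49]
[ 13.6 -13.4  -2.7] [5.8 3.1 6. ] n 3.1 | tcp [103. 539. 225.] wr [ 65. 360. 527.] zdir [ 0.11  0.51 -0.85] ydir [0.98 0.1  0.19]
[ 22.2 -13.3  -6.6] [8.  5.2 9.3] n 3.1 | tcp [ 35. 598. 253.] wr [ 73. 368. 518.] zdir [-0.11  0.65 -0.75] ydir [ 0.99  0.01 -0.14]
[ 29.2  -8.2 -10.4] [ 9.5  7.4 12.8] n 3.1 | tcp [  6. 661. 317.] wr [ 81. 375. 508.] zdir [-0.21  0.81 -0.54] ydir [ 0.9  -0.05 -0.43]
[ 32.7   0.6 -12.6] [10.3  9.7 16.7] n 3.1 | tcp [ 27. 713. 397.] wr [ 89. 381. 499.] zdir [-0.18  0.94 -0.29] ydir [ 0.74 -0.06 -0.67]
[ 31.5  10.9 -12.3] [10.1 11.9 20.8] n 3.1 | tcp [ 95. 740. 470.] wr [ 98. 388. 489.] zdir [-0.01  1.   -0.05] ydir [ 0.55 -0.04 -0.84]
[25.7 20.  -9.3] [ 8.9 13.6 25.2] n 3.2 | tcp [198. 732. 515.] wr [106. 394. 478.] zdir [0.26 0.96 0.11] ydir [ 0.34  0.01 -0.94]
[16.2 25.4 -4.1] [ 6.6 14.5 29.8] n 3.2 | tcp [310. 689. 518.] wr [114. 399. 468.] zdir [0.55 0.82 0.14] ydir [ 0.13  0.09 -0.99]
[ 5.1 25.2  2.1] [ -3.  -13.2 -31.7] n 3.3 | tcp [405. 616. 474.] wr [123. 404. 457.] zdir [0.8  0.6  0.05] ydir [-0.08  0.18 -0.98]
[-5.1 19.3  7.9] [  0.8  -9.6 -29.5] n 3.3 | tcp [458. 530. 389.] wr [131. 409. 446.] zdir [ 0.93  0.34 -0.16] ydir [-0.27  0.3  -0.91]
```

```bash
python3 - <<'E'
from kin import *
q0=env.observe()["qpos"];q1=np.array([0.95,.15,2.0,4.2,.75,-.45])
Q=[]
for k in range(1,11):
    q=q0+(q1-q0)*k/10; q[4]=[.5,.4,.35,.35,.35,.35,.4,.5,.6,.75][k-1]; Q.append(q)
np.save("Q.npy",Q); plan(Q[:5]); plan(Q)
E
```

```text
[ 8.  -4.8  0. ] [2.  2.4 3.2] n 3.1 | tcp [199. 530. 269.] wr [ 57. 351. 538.] zdir [ 0.4   0.51 -0.76] ydir [0.81 0.18 0.55]
[15.2 -4.8 -1.3] [3.3 4.4 6.7] n 3.0 | tcp [154. 588. 278.] wr [ 67. 357. 530.] zdir [ 0.25  0.65 -0.71] ydir [ 0.95 -0.    0.33]
[20.1 -2.7 -2.5] [ 4.4  5.8 10.5] n 2.9 | tcp [134. 632. 303.] wr [ 76. 363. 523.] zdir [ 0.16  0.76 -0.62] ydir [ 0.98 -0.17  0.05]
[23.5  0.4 -3.7] [ 5.6  7.  14.3] n 2.9 | tcp [128. 668. 334.] wr [ 86. 368. 516.] zdir [ 0.12  0.85 -0.51] ydir [ 0.92 -0.29 -0.26]
[24.8  5.5 -4. ] [ 6.3  8.  18.2] n 2.9 | tcp [149. 695. 373.] wr [ 95. 373. 508.] zdir [ 0.15  0.91 -0.38] ydir [ 0.76 -0.36 -0.54]
[ 8.  -4.8  0. ] [2.  2.4 3.2] n 3.1 | tcp [199. 530. 269.] wr [ 57. 351. 538.] zdir [ 0.4   0.51 -0.76] ydir [0.81 0.18 0.55]
[15.2 -4.8 -1.3] [3.3 4.4 6.7] n 3.0 | tcp [154. 588. 278.] wr [ 67. 357. 530.] zdir [ 0.25  0.65 -0.71] ydir [ 0.95 -0.    0.33]
[20.1 -2.7 -2.5] [ 4.4  5.8 10.5] n 2.9 | tcp [134. 632. 303.] wr [ 76. 363. 523.] zdir [ 0.16  0.76 -0.62] ydir [ 0.98 -0.17  0.05]
[23.5  0.4 -3.7] [ 5.6  7.  14.3] n 2.9 | tcp [128. 66
[... 182 characters left out ...]
.38] ydir [ 0.76 -0.36 -0.54]
[23.4 11.1 -3. ] [ 6.6  8.8 22.3] n 2.9 | tcp [196. 706. 407.] wr [105. 378. 500.] zdir [ 0.26  0.93 -0.26] ydir [ 0.53 -0.36 -0.77]
[20.2 16.8 -1.8] [ 6.7 10.  26.4] n 2.9 | tcp [254. 702. 440.] wr [115. 382. 492.] zdir [ 0.39  0.91 -0.15] ydir [ 0.27 -0.27 -0.92]
[13.7 22.5 -0.2] [ 5.8 11.7 30.5] n 3.0 | tcp [330. 672. 470.] wr [125. 386. 484.] zdir [ 0.58  0.81 -0.04] ydir [ 0.05 -0.08 -1.  ]
[ 3.7 24.7  2.9] [ -3.  -12.  -32.5] n 3.2 | tcp [413. 606. 464.] wr [135. 389. 475.] zdir [ 0.79  0.61 -0.03] ydir [-0.13  0.12 -0.98]
[-8.8 21.9  5.7] [  1.4 -10.2 -29.2] n 3.4 | tcp [478. 499. 424.] wr [145. 393. 467.] zdir [ 0.95  0.3  -0.12] ydir [-0.22  0.32 -0.92]
```

Emit:
send_rows:
  series:
    - {"x":4,"y":-2.4,"z":0,"wx":1,"wy":1.2,"wz":1.6,"fingers":0}
    - {"x":8,"y":-4.8,"z":0,"wx":2,"wy":2.4,"wz":3.2,"fingers":0}
    - {"x":8,"y":-4.8,"z":0,"wx":2,"wy":2.4,"wz":3.2,"fingers":0}
    - {"x":8,"y":-4.8,"z":0,"wx":2,"wy":2.4,"wz":3.2,"fingers":0}
    - {"x":12,"y":-4.8,"z":-0.6,"wx":2.7,"wy":3.4,"wz":5,"fingers":0}
    - {"x":15.2,"y":-4.8,"z":-1.3,"wx":3.3,"wy":4.4,"wz":6.7,"fingers":0}
    - {"x":15.2,"y":-4.8,"z":-1.3,"wx":3.3,"wy":4.4,"wz":6.7,"fingers":0}
    - {"x":15.2,"y":-4.8,"z":-1.3,"wx":3.3,"wy":4.4,"wz":6.7,"fingers":0}
    - {"x":20,"y":-2.7,"z":-2.5,"wx":4.4,"wy":5.8,"wz":10.5,"fingers":0}
    - {"x":20,"y":-2.7,"z":-2.5,"wx":4.4,"wy":5.8,"wz":10.5,"fingers":0}
    - {"x":20,"y":-2.7,"z":-2.5,"wx":4.4,"wy":5.8,"wz":10.5,"fingers":0}
    - {"x":23.5,"y":0.4,"z":-3.7,"wx":5.6,"wy":7,"wz":14.3,"fingers":0}
    - {"x":23.5,"y":0.4,"z":-3.7,"wx":5.6,"wy":7,"wz":14.3,"fingers":0}
    - {"x":23.5,"y":0.4,"z":-3.7,"wx":5.6,"wy":7,"wz":14.3,"fingers":0}
    - {"x":24.8,"y":5.5,"z":-4,"wx":6.3,"wy":8,"wz":18.2,"fingers":0}
    - {"x":24.8,"y":5.5,"z":-4,"wx":6.3,"wy":8,"wz":18.2,"fingers":0}
    - {"x":24.8,"y":5.5,"z":-4,"wx":6.3,"wy":8,"wz":18.2,"fingers":0}
    - {"x":24.8,"y":5.5,"z":-4,"wx":6.3,"wy":8,"wz":18.2,"fingers":0}

```text
t: 4.43
tcp_pos: [149.7, 699.3, 374.6]
ee_rot: [0.768, 0.321, 0.295, -0.469]
contact_force: [-0.7, 0.6, 0.7]
opening: 0.7
gripper_force: 0.0
```

```bash
python3 - <<'E'
from kin import *
log(); Q=np.load("Q.npy"); plan(Q[5:])
E
```

```text
4.43 q [1.035 0.038 1.997 1.691 0.343 0.335] p [149.7 699.3 374.6] R [[0.62, 0.22, 0.75], [0.77, -0.35, -0.53], [0.15, 0.91, -0.39]] F [-0.7  0.6  0.7] op 0.7 g 0.0
[5.4 1.6 0. ] [0.2 1.9 3.9] n 3.0 | tcp [196. 706. 407.] wr [105. 378. 500.] zdir [ 0.26  0.93 -0.26] ydir [ 0.53 -0.36 -0.77]
[11.5  4.4 -0.7] [0.6 3.9 7.5] n 2.9 | tcp [254. 702. 440.] wr [115. 382. 492.] zdir [ 0.39  0.91 -0.15] ydir [ 0.27 -0.27 -0.92]
[17.8  9.8 -3.4] [ 1.   6.7 10.8] n 3.0 | tcp [330. 672. 470.] wr [125. 386. 484.] zdir [ 0.58  0.81 -0.04] ydir [ 0.05 -0.08 -1.  ]
[21.  18.9 -8. ] [ 0.5  9.9 14. ] n 3.2 | tcp [413. 606. 464.] wr [135. 389. 475.] zdir [ 0.79  0.61 -0.03] ydir [-0.13  0.12 -0.98]
[ 19.7  29.8 -15.1] [-0.9 13.8 16.8] n 3.4 | tcp [478. 499. 424.] wr [145. 393. 467.] zdir [ 0.95  0.3  -0.12] ydir [-0.22  0.32 -0.92]
```

Kinematics model predicts exactly; continue.

Emit:
send_rows:
  series:
    - {"x":5.4,"y":1.6,"z":0,"wx":0.2,"wy":1.9,"wz":3.9,"fingers":0}
    - {"x":5.4,"y":1.6,"z":0,"wx":0.2,"wy":1.9,"wz":3.9,"fingers":0}
    - {"x":5.4,"y":1.6,"z":0,"wx":0.2,"wy":1.9,"wz":3.9,"fingers":0}
    - {"x":11.5,"y":4.4,"z":-0.7,"wx":0.6,"wy":3.9,"wz":7.5,"fingers":0}
    - {"x":11.5,"y":4.4,"z":-0.7,"wx":0.6,"wy":3.9,"wz":7.5,"fingers":0}
    - {"x":11.5,"y":4.4,"z":-0.7,"wx":0.6,"wy":3.9,"wz":7.5,"fingers":0}
    - {"x":17.8,"y":9.8,"z":-3.4,"wx":1,"wy":6.7,"wz":10.8,"fingers":0}
    - {"x":17.8,"y":9.8,"z":-3.4,"wx":1,"wy":6.7,"wz":10.8,"fingers":0}
    - {"x":17.8,"y":9.8,"z":-3.4,"wx":1,"wy":6.7,"wz":10.8,"fingers":0}
    - {"x":17.8,"y":9.8,"z":-3.4,"wx":1,"wy":6.7,"wz":10.8,"fingers":0}
    - {"x":21,"y":18.9,"z":-8,"wx":0.5,"wy":9.9,"wz":14,"fingers":0}
    - {"x":21,"y":18.9,"z":-8,"wx":0.5,"wy":9.9,"wz":14,"fingers":0}
    - {"x":21,"y":18.9,"z":-8,"wx":0.5,"wy":9.9,"wz":14,"fingers":0}
    - {"x":21,"y":18.9,"z":-8,"wx":0.5,"wy":9.9,"wz":14,"fingers":0}
    - {"x":19.7,"y":29.8,"z":-15,"wx":-0.9,"wy":13.8,"wz":16.8,"fingers":0}
    - {"x":19.7,"y":29.8,"z":-15,"wx":-0.9,"wy":13.8,"wz":16.8,"fingers":0}
    - {"x":19.7,"y":29.8,"z":-15,"wx":-0.9,"wy":13.8,"wz":16.8,"fingers":0}
    - {"x":19.7,"y":29.8,"z":-15,"wx":-0.9,"wy":13.8,"wz":16.8,"fingers":0}
    - {"x":19.7,"y":29.8,"z":-15,"wx":-0.9,"wy":13.8,"wz":16.8,"fingers":0}

```text
t: 6.02
tcp_pos: [479.1, 499.6, 424.9]
ee_rot: [-0.511, 0.546, -0.287, 0.599]
contact_force: [0.5, 0.6, -0.1]
opening: 0.3
gripper_force: 0.0
```

```bash
python3 - <<'E'
from kin import *
q0=log()["qpos"]; 
for t,h in ((30,-10),(25,-8),(30,-5)):
    R=frame(DR(t,h),[0,0,-1])
    print(t,h);show("pre",[630,303,75],R,n=20)
def goto(p,R,q0):
    def f(q):
        a,b,_=fk(q,V);return np.r_[(a-p)/100,Ro.from_matrix((b@Z90).T@R).as_rotvec()]
    return least_squares(f,q0,bounds=(LO,HI)).x
R=frame(DR(30,-8),[0,0,-1])
qa=goto([500,340,180],R,q0); qb=goto([630,303,75],R,qa);print(np.round(qa,2),np.round(qb,2))
plan([(q0+qa)/2,qa,(qa+qb)/2,qb])
E
```

```text
6.02 q [ 0.951  0.153  1.996  4.202  0.754 -0.455] p [479.1 499.6 424.9] R [[0.24, -0.9, -0.36], [-0.21, 0.31, -0.92], [0.95, 0.3, -0.12]] F [ 0.5  0.6 -0.1] op 0.3 g 0.0
30 -10
pre [ 0.59  0.63  2.    4.25  0.74 -0.53] elb [200. 269. 652.] wr [329. 356. 251.]
25 -8
pre [ 0.6   0.68  2.04  4.09  0.85 -0.37] elb [215. 280. 637.] wr [313. 348. 224.]
30 -5
pre [ 0.55  0.62  2.05  4.06  0.7  -0.43] elb [205. 256. 658.] wr [326. 330. 251.]
[ 0.8   0.36  2.18  4.36  0.78 -0.58] [ 0.58  0.63  2.02  4.18  0.72 -0.49]
[11.7  9.4  1.7] [-1.5  2.2 -1.3] n 3.6 | tcp [503. 428. 294.] wr [170. 377. 398.] zdir [ 0.94  0.15 -0.29] ydir [-0.32  0.18 -0.93]
[23.9 17.3  0.1] [-3.   4.5 -2.5] n 3.5 | tcp [501. 339. 179.] wr [185. 350. 336.] zdir [ 0.89 -0.03 -0.45] ydir [-0.44  0.07 -0.89]
[28.2 19.9  6.7] [-3.3  5.1 -2.5] n 2.0 | tcp [567. 328. 132.] wr [257. 355. 297.] zdir [ 0.88 -0.08 -0.47] ydir [-0.47  0.06 -0.88]
[34.  23.  12.6] [-3.6  5.6 -2.5] n 2.1 | tcp [630. 303.  75.] wr [327. 346. 251.] zdir [ 0.86 -0.12 -0.5 ] ydir [-0.5   0.07 -0.87]
```

```bash
cat >> kin.py <<'E'
def goto(p,R,q0):
    def f(q):
        a,b,_=fk(q,V);return np.r_[(a-p)/100,Ro.from_matrix((b@Z90).T@R).as_rotvec()]
    r=least_squares(f,np.clip(q0,LO+1e-6,HI-1e-6),bounds=(LO,HI));
    if r.cost>1e-6: print("IK residual",r.cost)
    return r.x
E
python3 - <<'E'
from kin import *
q0=env.observe()["qpos"]
F=lambda t,h:frame(DR(t,h),[0,0,-1])
Q=[];q=q0
for p,t,h in (([500,420,290],15,8),([510,340,180],23,2),([570,320,130],26,-3),([630,303,75],28,-5)):
    q=goto(p,F(t,h),q);Q.append(q);print(np.round(q,2))
plan(Q)
E
```

```text
[ 0.88  0.28  2.12  4.22  0.83 -0.67]
[ 0.76  0.38  2.24  4.13  0.82 -0.47]
[ 0.66  0.51  2.15  4.12  0.79 -0.45]
[ 0.56  0.64  2.06  4.02  0.76 -0.38]
[12.5  9.5  1.2] [-1.3  2.2 -3.9] n 3.8 | tcp [500. 420. 290.] wr [162. 373. 381.] zdir [ 0.96  0.13 -0.26] ydir [-0.26 -0.04 -0.97]
[24.  17.   1.1] [-2.6  3.6 -3.4] n 3.3 | tcp [510. 340. 180.] wr [185. 329. 318.] zdir [ 0.92  0.03 -0.39] ydir [-0.39 -0.01 -0.92]
[29.  19.7  6.7] [-3.   4.6 -3. ] n 1.9 | tcp [570. 320. 130.] wr [253. 337. 285.] zdir [ 0.9  -0.05 -0.44] ydir [-0.44  0.02 -0.9 ]
[34.  23.  12.6] [-3.3  5.  -2.8] n 2.0 | tcp [630. 303.  75.] wr [320. 330. 241.] zdir [ 0.88 -0.08 -0.47] ydir [-0.47  0.04 -0.88]
```

Emit:
send_rows:
  series:
    - {"x":6,"y":5,"z":0.6,"wx":-0.6,"wy":1.1,"wz":-2,"fingers":0}
    - {"x":12.5,"y":9.5,"z":1.2,"wx":-1.3,"wy":2.2,"wz":-3.9,"fingers":0}
    - {"x":12.5,"y":9.5,"z":1.2,"wx":-1.3,"wy":2.2,"wz":-3.9,"fingers":0}
    - {"x":12.5,"y":9.5,"z":1.2,"wx":-1.3,"wy":2.2,"wz":-3.9,"fingers":0}
    - {"x":24,"y":17,"z":1.1,"wx":-2.6,"wy":3.6,"wz":-3.4,"fingers":0}
    - {"x":24,"y":17,"z":1.1,"wx":-2.6,"wy":3.6,"wz":-3.4,"fingers":0}
    - {"x":24,"y":17,"z":1.1,"wx":-2.6,"wy":3.6,"wz":-3.4,"fingers":0}
    - {"x":24,"y":17,"z":1.1,"wx":-2.6,"wy":3.6,"wz":-3.4,"fingers":0}
    - {"x":29,"y":19.7,"z":6.7,"wx":-3,"wy":4.6,"wz":-3,"fingers":0}
    - {"x":29,"y":19.7,"z":6.7,"wx":-3,"wy":4.6,"wz":-3,"fingers":0}
    - {"x":34,"y":23,"z":12.6,"wx":-3.3,"wy":5,"wz":-2.8,"fingers":0}
    - {"x":34,"y":23,"z":12.6,"wx":-3.3,"wy":5,"wz":-2.8,"fingers":0}
    - {"x":34,"y":23,"z":12.6,"wx":-3.3,"wy":5,"wz":-2.8,"fingers":0}
    - {"x":34,"y":23,"z":12.6,"wx":-3.3,"wy":5,"wz":-2.8,"fingers":0}
    - {"x":34,"y":23,"z":12.6,"wx":-3.3,"wy":5,"wz":-2.8,"fingers":0}

```text
t: 7.27
tcp_pos: [630.5, 302.2, 74.6]
ee_rot: [-0.581, 0.629, -0.38, 0.35]
contact_force: [0.3, 0.5, 1.1]
opening: 0.4
gripper_force: 0.0
```

```bash
python3 - <<'E'
from kin import *
log(); R=frame(DR(28,-5),[0,0,-1]); row([634,303,45],R); row([634,303,35],R)
p,d=env.grab_frame("scene"); cv2.imwrite("pics/s1.png",p[:,:,::-1])
E
```

```text
7.27 q [ 0.553  0.639  2.067  4.004  0.761 -0.374] p [630.5 302.2  74.6] R [[-0.08, -1.0, 0.0], [-0.47, 0.04, -0.88], [0.88, -0.07, -0.47]] F [0.3 0.5 1.1] op 0.4 g 0.0
row xyz [-0.11  2.46  1.68] w [-0.04  0.06  0.06] rows>= 0.7
row xyz [-0.11  3.34  2.15] w [-0.04  0.06  0.06] rows>= 1.0
```

View pics/s1.png

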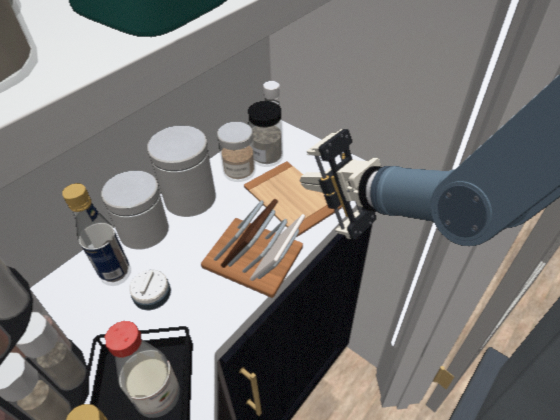

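The arm is over the board with the fingertips at (310,182), clear of the frame. Lowering to feel for contact.

Emit:
send_rows:
  series:
    - {"x":0,"y":1.5,"z":0.8,"wx":0,"wy":0,"wz":0,"fingers":0}
    - {"x":0,"y":2.6,"z":1.4,"wx":0,"wy":0,"wz":0,"fingers":0}
    - {"x":0,"y":3.1,"z":1.65,"wx":0,"wy":0,"wz":0,"fingers":0}
    - {"x":0,"y":3.1,"z":1.65,"wx":0,"wy":0,"wz":0,"fingers":0}

```text
t: 7.65
tcp_pos: [629.4, 302.7, 39.7]
ee_rot: [-0.582, 0.629, -0.38, 0.349]
contact_force: [-0.1, 0.3, 0.1]
opening: 0.4
gripper_force: 0.0
```

Emit:
send_rows:
  series:
    - {"x":0,"y":0.22,"z":0.12,"wx":0,"wy":0,"wz":0,"fingers":0}
    - {"x":0,"y":0.44,"z":0.24,"wx":0,"wy":0,"wz":0,"fingers":0}
    - {"x":0,"y":0.44,"z":0.24,"wx":0,"wy":0,"wz":0,"fingers":0}

```text
t: 7.9
tcp_pos: [630.4, 302.1, 35.0]
ee_rot: [-0.581, 0.629, -0.38, 0.35]
contact_force: [0.8, -0.5, -0.0]
opening: 0.2
gripper_force: 0.0
```

Emit:
send_rows:
  series:
    - {"x":0,"y":0.18,"z":0.1,"wx":0,"wy":0,"wz":0,"fingers":0}
    - {"x":0,"y":0.27,"z":0.15,"wx":0,"wy":0,"wz":0,"fingers":0}
    - {"x":0,"y":0.27,"z":0.15,"wx":0,"wy":0,"wz":0,"fingers":0}

```text
t: 8.15
tcp_pos: [630.5, 301.6, 31.2]
ee_rot: [-0.581, 0.629, -0.38, 0.349]
contact_force: [0.6, -0.9, -0.8]
opening: 0.6
gripper_force: 0.0
```

Emit:
send_rows:
  series:
    - {"x":0,"y":0.18,"z":0.1,"wx":0,"wy":0,"wz":0,"fingers":0}
    - {"x":0,"y":0.18,"z":0.1,"wx":0,"wy":0,"wz":0,"fingers":0}

```text
t: 8.32
tcp_pos: [630.5, 301.4, 28.8]
ee_rot: [-0.581, 0.629, -0.38, 0.349]
contact_force: [-0.4, -0.2, -0.3]
opening: 0.8
gripper_force: 0.0
```

Emit:
send_rows:
  series:
    - {"x":0,"y":0.18,"z":0.1,"wx":0,"wy":0,"wz":0,"fingers":0}
    - {"x":0,"y":0.18,"z":0.1,"wx":0,"wy":0,"wz":0,"fingers":0}

```text
t: 8.48
tcp_pos: [630.5, 301.5, 26.7]
ee_rot: [-0.581, 0.629, -0.38, 0.349]
contact_force: [-0.0, -0.9, -0.4]
opening: 0.2
gripper_force: 0.0
```

Emit:
send_rows:
  series:
    - {"x":0,"y":0.18,"z":0.1,"wx":0,"wy":0,"wz":0,"fingers":0}
    - {"x":0,"y":0.18,"z":0.1,"wx":0,"wy":0,"wz":0,"fingers":0}

```text
t: 8.65
tcp_pos: [630.7, 301.6, 25.1]
ee_rot: [-0.581, 0.629, -0.38, 0.349]
contact_force: [-0.5, -1.2, 1.8]
opening: 0.0
gripper_force: 0.7
```

Emit:
send_rows:
  series:
    - {"x":0,"y":0.13,"z":0.07,"wx":0,"wy":0,"wz":0,"fingers":0}
    - {"x":0,"y":0.13,"z":0.07,"wx":0,"wy":0,"wz":0,"fingers":0}

```text
t: 8.82
tcp_pos: [631.3, 301.7, 25.0]
ee_rot: [-0.581, 0.629, -0.381, 0.35]
contact_force: [-2.8, -0.6, 5.1]
opening: 0.5
gripper_force: 2.9
```

Emit:
send_rows:
  series:
    - {"x":0,"y":0.09,"z":0.05,"wx":0,"wy":0,"wz":0,"fingers":0}
    - {"x":0,"y":0.09,"z":0.05,"wx":0,"wy":0,"wz":0,"fingers":0}

```text
t: 8.98
tcp_pos: [631.7, 301.8, 24.9]
ee_rot: [-0.58, 0.628, -0.382, 0.351]
contact_force: [-3.0, -0.3, 8.9]
opening: 0.6
gripper_force: 4.3
```

Emit:
send_rows:
  series:
    - {"x":0.03,"y":0.18,"z":-0.33,"wx":0,"wy":0,"wz":0,"fingers":0}
    - {"x":0.06,"y":0.35,"z":-0.66,"wx":0,"wy":0,"wz":0,"fingers":0}
    - {"x":0.09,"y":0.53,"z":-0.99,"wx":0,"wy":0,"wz":0,"fingers":0}
    - {"x":0.12,"y":0.7,"z":-1.32,"wx":0,"wy":0,"wz":0,"fingers":0}
    - {"x":0.15,"y":0.88,"z":-1.65,"wx":0,"wy":0,"wz":0,"fingers":0}
    - {"x":0.18,"y":1.06,"z":-1.98,"wx":0,"wy":0,"wz":0,"fingers":0}
    - {"x":0.21,"y":1.23,"z":-2.31,"wx":0,"wy":0,"wz":0,"fingers":0}
    - {"x":0.24,"y":1.41,"z":-2.64,"wx":0,"wy":0,"wz":0,"fingers":0}

```text
t: 9.65
tcp_pos: [602.3, 302.2, 25.0]
ee_rot: [-0.58, 0.628, -0.382, 0.351]
contact_force: [2.8, 0.1, 6.3]
opening: 0.9
gripper_force: 3.0
```

```bash
cat >> h.py <<'E'
def board(n,z=10.7,save=None):
    p,d=env.grab_frame(n);P=cloud(n,d)
    if save: cv2.imwrite(save,p[:,:,::-1])
    a=(brown(p)>0)&(abs(P[...,2]-z)<3)&(P[...,0]>480)&(P[...,0]<800)&(P[...,1]>190)&(P[...,1]<400)
    a=cv2.morphologyEx(a.astype(np.uint8),cv2.MORPH_OPEN,np.ones((3,3)))
    k,l,st,ce=cv2.connectedComponentsWithStats(a);i=np.argmax(st[1:,4])+1
    W=ray(n,np.argwhere(l==i)[:,::-1],z)[:,:2].astype(np.float32);r=cv2.minAreaRect(W)
    print(n,st[i],[np.round(x,1) for x in r],np.round(cv2.boxPoints(r)).tolist())
E
python3 - <<'E'
from h import *
log(); board("top",save="pics/t2.png"); board("scene")
E
```

```text
9.65 q [ 0.59   0.747  2.113  3.939  0.88  -0.228] p [602.3 302.2  25. ] R [[-0.08, -1.0, 0.0], [-0.46, 0.04, -0.89], [0.88, -0.07, -0.46]] F [2.8 0.1 6.3] op 0.9 g 3.0
top [ 271  154   77   90 3785] [array([643. , 301.4]), array([118.1, 178.7]), np.float64(77.7)] [[543.0, 263.0], [718.0, 225.0], [743.0, 340.0], [568.0, 378.0]]
scene [ 255  168   81   73 2739] [array([640.3, 304.8]), array([118.6, 180.5]), np.float64(78.1)] [[540.0, 265.0], [716.0, 228.0], [741.0, 344.0], [564.0, 381.0]]
```

Emit:
send_rows:
  series:
    - {"x":0.03,"y":0.19,"z":-0.35,"wx":0,"wy":0,"wz":0,"fingers":0}
    - {"x":0.06,"y":0.38,"z":-0.7,"wx":0,"wy":0,"wz":0,"fingers":0}
    - {"x":0.1,"y":0.57,"z":-1.06,"wx":0,"wy":0,"wz":0,"fingers":0}
    - {"x":0.13,"y":0.76,"z":-1.41,"wx":0,"wy":0,"wz":0,"fingers":0}
    - {"x":0.16,"y":0.95,"z":-1.76,"wx":0,"wy":0,"wz":0,"fingers":0}
    - {"x":0.19,"y":1.14,"z":-2.12,"wx":0,"wy":0,"wz":0,"fingers":0}
    - {"x":0.22,"y":1.33,"z":-2.47,"wx":0,"wy":0,"wz":0,"fingers":0}
    - {"x":0.26,"y":1.52,"z":-2.82,"wx":0,"wy":0,"wz":0,"fingers":0}
    - {"x":0.29,"y":1.71,"z":-3.18,"wx":0,"wy":0,"wz":0,"fingers":0}
    - {"x":0.32,"y":1.9,"z":-3.54,"wx":0,"wy":0,"wz":0,"fingers":0}
    - {"x":0.32,"y":1.9,"z":-3.54,"wx":0,"wy":0,"wz":0,"fingers":0}

```text
t: 10.67
tcp_pos: [561.6, 302.4, 24.9]
ee_rot: [-0.58, 0.628, -0.382, 0.351]
contact_force: [-1.6, -1.1, 9.5]
opening: 0.9
gripper_force: 4.8
```

```bash
python3 - <<'E'
from h import *
log(); board("top",save="pics/t3.png"); board("scene")
E
```

```text
10.67 q [ 0.648  0.74   2.176  3.97   0.93  -0.188] p [561.6 302.4  24.9] R [[-0.08, -1.0, 0.0], [-0.46, 0.04, -0.89], [0.88, -0.07, -0.46]] F [-1.6 -1.1  9.5] op 0.9 g 4.8
top [ 271  172   79   94 4004] [array([602. , 301.4]), array([118.4, 179.7]), np.float64(77.0)] [[501.0, 264.0], [676.0, 224.0], [703.0, 339.0], [528.0, 379.0]]
scene [ 269  175   85   78 3051] [array([600.3, 304.7]), array([119. , 180.3]), np.float64(77.4)] [[499.0, 266.0], [675.0, 227.0], [701.0, 343.0], [525.0, 382.0]]
```

```bash
python3 - <<'E'
from kin import *
q0=env.observe()["qpos"]
F=lambda t,h:frame(DR(t,h),[0,0,-1])
Q=[];q=q0
for p,t,h in (([550,303,50],28,-5),([455,334,60],22,-7),([453,335,6],0,-11),([529,320,6],0,-11)):
    q=goto(p,F(t,h),q);Q.append(q);print(np.round(q,2))
plan(Q)
E
```

```text
[ 0.67  0.67  2.19  4.04  0.89 -0.25]
[ 0.95  0.72  2.22  4.3   1.1  -0.2 ]
IK residual 8.450892813702615e-05
[1.04 1.18 2.05 4.36 1.6  0.08]
[0.87 1.17 2.01 4.2  1.59 0.04]
[ 0.  -1.7 -2.2] [-0.1  0.1  0. ] n 0.7 | tcp [550. 303.  50.] wr [240. 330. 216.] zdir [ 0.88 -0.08 -0.47] ydir [-0.47  0.04 -0.88]
[ -2.3   1.9 -11.3] [1.1 0.4 0.2] n 2.4 | tcp [455. 334.  60.] wr [130. 374. 192.] zdir [ 0.92 -0.11 -0.37] ydir [-0.37  0.05 -0.93]
[-2.4  6.8 -8.9] [5.5 1.1 0.3] n 3.1 | tcp [453. 335.   6.] wr [106. 398.   6.] zdir [ 0.98 -0.18 -0.  ] ydir [-0.  0. -1.]
[-1.5  3.2 -2.1] [5.5 1.2 0.3] n 1.9 | tcp [529. 320.   6.] wr [183. 387.   6.] zdir [ 0.98 -0.19 -0.  ] ydir [-0.  0. -1.]
```

```bash
python3 - <<'E'
from kin import *
c=[]
for n in ("scene","top"):
    p,d=env.grab_frame(n);P=cloud(n,d)[d>0];c.append(P)
P=np.concatenate(c)
for lo,hi in ((-950,-60),(-60,60),(60,300),(300,900)):
    q=P[(P[:,2]>lo)&(P[:,2]<hi)&(P[:,0]<300)]
    H=np.histogram2d(q[:,0],q[:,1],[np.arange(-200,301,50),np.arange(-100,701,50)])[0].astype(int);print(lo,hi);print(H)
print("proj of cart corners",proj("scene",[[100,350,0],[150,400,0],[100,200,0]]),proj("top",[[150,300,0]]))
q0=env.observe()["qpos"]
F=lambda t,h:frame(DR(t,h),[0,0,-1])
Q=[];q=q0
for p,t,h in (([540,304,60],25,-5),([475,328,60],15,-5),([475,331,6],0,-6),([529,320,6],0,-10)):
    q=goto(p,F(t,h),q);Q.append(q);print(np.round(q,2))
plan(Q)
E
```

```text
-950 -60
[[   0    0    0    0    0    0    0    0    0    0    0    0    0    0
     0    0]
 [   0    0    0    0    0    0    0    0    0    0    0    0    0    0
     0    0]
 [   0    0    0    0    0    0    0    0    0    0    0    0    0    0
     0    0]
 [   0    0    0    0   91    0    0    0    0    0    0    0    0    0
     0    0]
 [   0    0    0    0 1006    0    0    0    0    0    0    0    0    0
     0    0]
 [   0    0    0    0 2124    0    0    0    0    0    0    0    0    0
     0    0]
 [ 543  613  700  799  748    0    0    0    0    0    0    0    0    0
     0    0]
 [ 216  250  315  477  332   12    0    0    6   41  203  220  210  199
   201  189]
 [  15    0   93  610 3309   24    0    0   44  230  218  225  232  222
   220  228]
 [  47    0   48  135 2138  863    3    0   59  208  225  222  209  223
   221  211]]
-60 60
[[  0   0   0   0   0   0   0   0   0   0   0   0   0   0   0   0]
 [  0   0   0   0   0   0   0   0   0   0   0   0   0   0   0   0]
 [  0   0   0   0   0   0   0   0   0   0   0   0   0   0   0   0]
 [  0   0   0   0   0   0   0   
[... 2241 characters left out ...]
195642  315.90288631]] [[322.68178645 495.98940431]]
[ 0.7   0.68  2.21  4.04  0.97 -0.21]
[ 0.91  0.83  2.24  4.16  1.27 -0.06]
[0.96 1.2  2.1  4.21 1.65 0.14]
[0.86 1.18 2.03 4.18 1.6  0.05]
[ 0.  -2.1 -3.5] [0.5 0.1 0. ] n 1.0 | tcp [540. 304.  60.] wr [221. 332. 209.] zdir [ 0.9  -0.08 -0.42] ydir [-0.42  0.04 -0.91]
[-1.9  1.  -9.5] [2.5 0.1 0. ] n 1.7 | tcp [475. 328.  60.] wr [135. 358. 151.] zdir [ 0.96 -0.08 -0.26] ydir [-0.26  0.02 -0.97]
[-2.2  5.8 -7. ] [5.5 0.3 0.1] n 2.1 | tcp [475. 331.   6.] wr [124. 368.   6.] zdir [ 0.99 -0.1  -0.  ] ydir [-0. -0. -1.]
[-1.5  3.2 -2.1] [5.5 1.1 0.3] n 1.3 | tcp [529. 320.   6.] wr [181. 381.   6.] zdir [ 0.98 -0.17 -0.  ] ydir [-0.  0. -1.]
```

Emit:
send_rows:
  series:
    - {"x":0,"y":-2.1,"z":-3.5,"wx":0.5,"wy":0.1,"wz":0,"fingers":0}
    - {"x":0,"y":-2.1,"z":-3.5,"wx":0.5,"wy":0.1,"wz":0,"fingers":0}
    - {"x":-1,"y":-0.5,"z":-6.5,"wx":1.5,"wy":0.1,"wz":0,"fingers":0.3}
    - {"x":-1.9,"y":1,"z":-9.5,"wx":2.5,"wy":0.1,"wz":0,"fingers":0.6}
    - {"x":-1.9,"y":1,"z":-9.5,"wx":2.5,"wy":0.1,"wz":0,"fingers":0.6}
    - {"x":-2.1,"y":3.4,"z":-8.2,"wx":4,"wy":0.2,"wz":0,"fingers":0.6}
    - {"x":-2.2,"y":5.8,"z":-7,"wx":5.5,"wy":0.3,"wz":0.1,"fingers":0.6}
    - {"x":-2.2,"y":5.8,"z":-7,"wx":5.5,"wy":0.3,"wz":0.1,"fingers":0.6}
    - {"x":-2.2,"y":5.8,"z":-7,"wx":5.5,"wy":0.3,"wz":0.1,"fingers":0.6}
    - {"x":-2.2,"y":5.8,"z":-7,"wx":5.5,"wy":0.3,"wz":0.1,"fingers":0.6}

```text
t: 11.7
tcp_pos: [473.1, 330.2, 1.0]
ee_rot: [-0.476, 0.528, -0.525, 0.469]
contact_force: [0.9, 0.6, 1.1]
opening: 49.2
gripper_force: 0.0
```

```bash
python3 - <<'E'
from kin import *
log(); board("top"); board("scene"); row([529,320,6],frame(DR(0,-10),[0,0,-1]))
E
```

```text
11.7 q [0.96  1.199 2.1   4.214 1.636 0.133] p [473.1 330.2   1. ] R [[-0.11, -0.99, 0.0], [-0.01, -0.0, -1.0], [0.99, -0.11, -0.01]] F [0.9 0.6 1.1] op 49.2 g 0.0
top [ 270  172   80  102 5477] [array([601.9, 301.9]), array([119.5, 180. ]), np.float64(77.5)] [[501.0, 263.0], [677.0, 224.0], [703.0, 341.0], [527.0, 380.0]]
scene [ 270  175  100   76 3675] [array([600.3, 303.6]), array([121.1, 179.7]), np.float64(77.3)] [[499.0, 264.0], [675.0, 225.0], [701.0, 343.0], [526.0, 382.0]]
row xyz [ 0.46 -0.16  5.6 ] w [0.08 0.76 0.  ] rows>= 1.3
```

Emit:
send_rows:
  series:
    - {"x":0,"y":0,"z":0,"wx":0,"wy":0,"wz":0,"fingers":0.6}

```text
t: 11.88
tcp_pos: [474.1, 330.9, 6.2]
ee_rot: [-0.473, 0.528, -0.524, 0.471]
contact_force: [-0.7, 0.2, 1.2]
opening: 55.6
gripper_force: 0.0
```

```bash
python3 - <<'E'
from kin import *
log(); row([529,320,6],frame(DR(0,-10),[0,0,-1]))
E
```

```text
11.88 q [0.96  1.19  2.101 4.214 1.637 0.134] p [474.1 330.9   6.2] R [[-0.11, -0.99, -0.0], [-0.01, 0.0, -1.0], [0.99, -0.11, -0.01]] F [-0.7  0.2  1.2] op 55.6 g 0.0
row xyz [ 0.49 -0.01  5.58] w [ 0.07  0.75 -0.02] rows>= 1.3
```

Emit:
send_rows:
  series:
    - {"x":0.1,"y":0,"z":1.4,"wx":0,"wy":0.2,"wz":0,"fingers":0.6}
    - {"x":0.25,"y":0,"z":2.8,"wx":0,"wy":0.4,"wz":0,"fingers":0.6}
    - {"x":0.4,"y":0,"z":4.2,"wx":0,"wy":0.6,"wz":0,"fingers":0.6}
    - {"x":0.5,"y":0,"z":5.6,"wx":0,"wy":0.75,"wz":0,"fingers":0.6}
    - {"x":0.5,"y":0,"z":5.6,"wx":0,"wy":0.75,"wz":0,"fingers":0.6}
    - {"x":0.5,"y":0,"z":5.6,"wx":0,"wy":0.75,"wz":0,"fingers":0.6}

```text
t: 12.38
tcp_pos: [529.5, 319.2, 4.6]
ee_rot: [-0.455, 0.544, -0.54, 0.453]
contact_force: [-0.2, -0.8, -0.5]
opening: 55.7
gripper_force: 0.0
```

Emit:
send_rows:
  series:
    - {"x":0,"y":0,"z":0,"wx":0,"wy":0,"wz":0,"fingers":0.3}
    - {"x":0,"y":0,"z":0,"wx":0,"wy":0,"wz":0,"fingers":0.2}
    - {"x":0,"y":0,"z":0,"wx":0,"wy":0,"wz":0,"fingers":0.1}
    - {"x":0,"y":0,"z":0,"wx":0,"wy":0,"wz":0,"fingers":0}
    - {"x":0,"y":0,"z":0,"wx":0,"wy":0,"wz":0,"fingers":0}
    - {"x":0,"y":0,"z":0,"wx":0,"wy":0,"wz":0,"fingers":0}
    - {"x":0,"y":0,"z":0,"wx":0,"wy":0,"wz":0,"fingers":0}

```text
t: 12.97
tcp_pos: [528.3, 319.8, 3.1]
ee_rot: [-0.457, 0.543, -0.54, 0.453]
contact_force: [-3.9, -0.1, 9.8]
opening: 13.6
gripper_force: 4.2
```

```bash
python3 - <<'E'
from kin import *
log(); board("top"); board("scene",save="pics/s4.png")
E
```

```text
12.97 q [0.861 1.177 2.028 4.177 1.597 0.053] p [528.3 319.8   3.1] R [[-0.17, -0.99, 0.0], [-0.01, -0.0, -1.0], [0.99, -0.17, -0.01]] F [-3.9 -0.1  9.8] op 13.6 g 4.2
top [ 270  172   80  103 5318] [array([602.1, 301.9]), array([119.5, 179.7]), np.float64(77.6)] [[501.0, 263.0], [677.0, 224.0], [703.0, 341.0], [527.0, 380.0]]
scene [ 277  183   93   69 2992] [array([601.4, 304.5]), array([120.2, 180.1]), np.float64(78.3)] [[501.0, 264.0], [677.0, 227.0], [702.0, 345.0], [525.0, 382.0]]
```

View pics/s4.png

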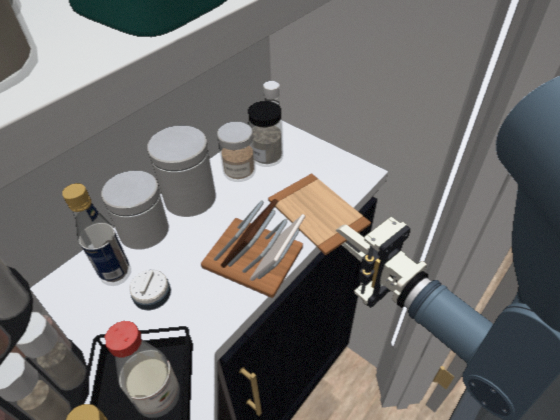

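The board overhangs at (325,225), with the fingers around its end. The upper finger touched first, so I'll raise slightly while closing.

Emit:
send_rows:
  series:
    - {"x":0,"y":-0.15,"z":0,"wx":0,"wy":0,"wz":0,"fingers":0}
    - {"x":0,"y":-0.15,"z":0,"wx":0,"wy":0,"wz":0,"fingers":0}
    - {"x":0,"y":-0.15,"z":0,"wx":0,"wy":0,"wz":0,"fingers":0}
    - {"x":0,"y":-0.15,"z":0,"wx":0,"wy":0,"wz":0,"fingers":0}
    - {"x":0,"y":-0.15,"z":0,"wx":0,"wy":0,"wz":0,"fingers":0}

```text
t: 13.48
tcp_pos: [528.5, 319.8, 5.1]
ee_rot: [-0.456, 0.543, -0.54, 0.453]
contact_force: [-1.1, 0.2, 3.3]
opening: 9.4
gripper_force: 30.0
```

```bash
cat > chk.py <<'E'
from kin import *
from scipy.spatial import cKDTree
_c=[]
for n in ("scene","top"):
    d=np.load(f"pics/{n}0.npz")["d"];P=cloud(n,d)[d>0];_c.append(P)
_P=np.concatenate(_c)
_P=_P[~((_P[:,0]<420)&(_P[:,1]>215)&(_P[:,2]>-50))]           # start arm
_P=_P[~((_P[:,2]<14)&(_P[:,2]>4)&(_P[:,0]>545)&(_P[:,0]<775)&(_P[:,1]<384)&(_P[:,1]>220))] # board itself
T=cKDTree(_P)
g=np.array([[x,y,z] for x in np.linspace(-60,60,9) for y in (-5,5) for z in np.linspace(-15,165,13)])
fg=np.array([[x,y,z] for x in (-37,37) for y in np.linspace(-94,94,7) for z in (-70,-110,-150)]+[[x,y,z] for x in(-8,8) for y in(-25,25) for z in(-40,-10,14)])
def chk(q):
    p,R,pts=fk(q,V);R=R@Z90
    a=g@R.T+p;b=fg@R.T+p
    w=np.array([pts[1]+(pts[2]-pts[1])*t for t in np.linspace(0,1,8)]+[p-R[:,2]*k for k in (200,280,353)])
    r=[T.query(x) for x in (a,b,w)]
    return [ (round(float(d.min())),np.round(_P[i[d.argmin()]]).astype(int).tolist()) for d,i in r], np.round(a[:,1].max()),np.round(p),np.round(R[:,2],2)
E
python3 - <<'E'
from chk import *
q0=env.observe()["qpos"]; F=lambda t,h:frame(DR(t,h),[0,0,-1])
print(chk(q0))
q=q0;Q=[]
for p,t,h in (([526,320,60],0,-10),([510,325,150],0,-8),([450,345,230],5,-2),([430,380,330],10,5)):
    q=goto(p,F(t,h),q);Q.append(q);print(np.round(q,2),*chk(q))
qe=np.array([.7,.1,1.75,-.34,.6,.6])
for j5 in (.3,):
  for k in range(1,10):
    q=Q[-1]+(qe-Q[-1])*k/9; q[4]=max(.35,[.7,.5,.4,.35,.35,.4,.4,.5,.6][k-1]); print(np.round(q,2),*chk(q))
E
```

```text
([(0, [556, 300, 0]), (9, [553, 326, -20]), (153, [359, 204, 11])], np.float64(382.0), array([529., 320.,   5.]), array([ 0.98, -0.17, -0.01]))
[ 0.87  1.05  2.08  4.18  1.57 -0.  ] [(36, [585, 404, 78]), (35, [556, 328, 4]), (153, [359, 204, 66])] 382.0 [526. 320.  60.] [ 0.98 -0.17 -0.  ]
[ 0.89  0.84  2.18  4.17  1.5  -0.11] [(43, [565, 400, 108]), (81, [563, 400, 107]), (156, [359, 205, 152])] 387.0 [510. 325. 150.] [ 0.99 -0.14  0.  ]
[ 1.    0.53  2.28  4.23  1.32 -0.3 ] [(85, [615, 418, 127]), (107, [358, 205, 332]), (181, [357, 205, 244])] 406.0 [450. 345. 230.] [ 1.   -0.03 -0.09]
[ 1.02  0.19  2.22  4.33  1.02 -0.69] [(129, [358, 205, 332]), (131, [357, 206, 308]), (201, [357, 204, 366])] 454.0 [430. 380. 330.] [ 0.98  0.09 -0.17]
[ 0.99  0.18  2.16  3.81  0.7  -0.55] [(127, [555, 729, 204]), (159, [542, 560, 468]), (268, [357, 205, 401])] 685.0 [399. 547. 347.] [ 0.83  0.53 -0.17]
[ 0.95  0.17  2.11  3.3   0.5  -0.4 ] [(108, [494, 815, 229]), (205, [542, 658, 469]), (266, [317, 177, 460])] 793.0 [348. 633. 351.] [ 0.63  0.75 -0.21]
[ 0.91  0.16  2.06  2.78  0.4  -0.26] [(1
[... 308 characters left out ...]
94, 815, 229]), (197, [542, 588, 468]), (237, [321, 175, 490])] 841.0 [300. 683. 337.] [ 0.31  0.85 -0.42]
[0.81 0.13 1.91 1.22 0.4  0.17] [(137, [494, 815, 229]), (180, [542, 594, 469]), (229, [322, 173, 501])] 830.0 [306. 666. 320.] [ 0.26  0.8  -0.53]
[0.77 0.12 1.85 0.7  0.4  0.31] [(90, [494, 815, 229]), (141, [542, 576, 469]), (216, [353, 197, 556])] 780.0 [356. 624. 306.] [ 0.35  0.69 -0.63]
[0.74 0.11 1.8  0.18 0.5  0.46] [(91, [547, 738, 197]), (112, [543, 473, 468]), (203, [359, 203, 568])] 695.0 [407. 558. 293.] [ 0.44  0.51 -0.74]
[ 0.7   0.1   1.75 -0.34  0.6   0.6 ] [(60, [609, 447, 129]), (43, [543, 432, 468]), (177, [541, 419, 470])] 571.0 [487. 468. 317.] [ 0.62  0.27 -0.74]
```

```bash
python3 - <<'E'
from chk import *
q0=env.observe()["qpos"]; F=lambda t,h:frame(DR(t,h),[0,0,-1])
q=q0;Q=[]
for p,t,h in (([528,320,60],0,-10),([512,325,150],0,-8),([450,345,230],5,-2),([430,380,330],10,5)):
    q=goto(p,F(t,h),q);Q.append(q)
plan(Q)
bz=-DR(60,12.6); b=np.array([639,471,16.])
Re=frame(-bz,[0,0,1]); qe=goto(b+bz*300,Re,np.array([.66,.24,1.64,-.3,.8,.6]));print(np.round(qe,2),*chk(qe))
S=[]
for k in range(1,10):
    q=Q[-1]+(qe-Q[-1])*k/9; q[4]=[.75,.5,.4,.35,.35,.35,.4,.5,.7][k-1] if k<9 else qe[4]
    b_=np.sin(np.pi*k/9); q[0]-=.12*b_; q[1]-=.12*b_; S.append(q); print(np.round(q,2),*chk(q))
np.save("S.npy",S)
E
```

```text
[-0.  -5.5 -0.1] [0.1 0.  0. ] n 1.3 | tcp [528. 320.  60.] wr [180. 381.  60.] zdir [ 0.98 -0.17 -0.  ] ydir [-0.  0. -1.]
[ -0.2 -14.5  -1.8] [ 0.1 -0.4  0. ] n 2.2 | tcp [512. 325. 150.] wr [163. 374. 150.] zdir [ 0.99 -0.14  0.  ] ydir [-0. -0. -1.]
[ -1.1 -22.5  -8.3] [-0.9 -1.6 -0.1] n 2.5 | tcp [450. 345. 230.] wr [ 99. 357. 261.] zdir [ 1.   -0.03 -0.09] ydir [-0.09  0.   -1.  ]
[ -4.2 -32.4 -10.9] [-1.9 -3.  -0.3] n 2.6 | tcp [430. 380. 330.] wr [ 84. 350. 391.] zdir [ 0.98  0.09 -0.17] ydir [-0.17 -0.02 -0.98]
[ 0.68  0.19  1.63 -0.29  0.86  0.6 ] [(24, [547, 483, 113]), (38, [541, 401, 469]), (148, [541, 419, 470])] 516.0 [493. 438. 276.] [ 0.49  0.11 -0.87]
[ 0.94  0.15  2.15  3.82  0.75 -0.55] [(76, [544, 520, 466]), (110, [542, 519, 469]), (245, [357, 205, 401])] 654.0 [428. 522. 391.] [ 0.87  0.48 -0.09]
[ 0.87  0.11  2.09  3.31  0.5  -0.4 ] [(57, [544, 658, 467]), (134, [542, 613, 469]), (240, [315, 176, 444])] 759.0 [400. 602. 408.] [ 0.7   0.7  -0.13]
[ 0.8   0.09  2.02  2.79  0.4  -0.26] [(30, [545, 742, 467]), (141, [542, 633, 469]), (220, [317, 177, 460])] 793.0 
[... 225 characters left out ...]
6, [542, 766, 470]), (88, [542, 543, 471]), (192, [359, 203, 541])] 794.0 [398. 647. 431.] [ 0.46  0.84 -0.3 ]
[0.69 0.09 1.82 1.25 0.35 0.17] [(78, [542, 752, 468]), (65, [542, 551, 474]), (183, [359, 204, 555])] 791.0 [419. 636. 407.] [ 0.45  0.79 -0.42]
[0.68 0.12 1.76 0.73 0.4  0.31] [(60, [555, 729, 204]), (50, [542, 560, 469]), (180, [360, 204, 570])] 770.0 [442. 615. 373.] [ 0.45  0.7  -0.55]
[0.67 0.15 1.69 0.22 0.5  0.46] [(50, [555, 729, 204]), (36, [543, 556, 468]), (165, [541, 453, 473])] 708.0 [476. 570. 333.] [ 0.49  0.53 -0.69]
[ 0.68  0.19  1.63 -0.29  0.86  0.6 ] [(24, [547, 483, 113]), (38, [541, 401, 469]), (148, [541, 419, 470])] 516.0 [493. 438. 276.] [ 0.49  0.11 -0.87]
```

```bash
python3 - <<'E'
from chk import *
q0=env.observe()["qpos"]; F=lambda t,h:frame(DR(t,h),[0,0,-1])
q=q0;Q=[]
for p,t,h in (([528,320,60],0,-10),([512,325,150],0,-8),([450,345,230],5,-2),([430,380,330],10,5)):
    q=goto(p,F(t,h),q);Q.append(q)
qe=np.array([.68,.19,1.63,-.29,.86,.6]);S=[]
for k in range(1,10):
    q=Q[-1]+(qe-Q[-1])*k/9; q[4]=[.75,.5,.4,.35,.35,.35,.4,.5,.86][k-1]
    b_=np.sin(np.pi*k/9); q[0]-=.06*b_; q[1]-=.18*b_; q[2]+=.2*b_; S.append(q); print(np.round(q,2),*chk(q))
np.save("S.npy",S)
E
```

```text
[ 0.96  0.13  2.22  3.82  0.75 -0.55] [(109, [544, 520, 466]), (147, [541, 515, 469]), (241, [357, 205, 401])] 641.0 [401. 507. 364.] [ 0.86  0.49 -0.13]
[ 0.91  0.07  2.21  3.31  0.5  -0.4 ] [(138, [544, 658, 467]), (207, [542, 588, 468]), (251, [313, 173, 423])] 731.0 [343. 575. 353.] [ 0.66  0.72 -0.22]
[ 0.86  0.03  2.19  2.79  0.4  -0.26] [(149, [494, 815, 229]), (225, [358, 205, 332]), (235, [315, 176, 444])] 755.0 [310. 598. 353.] [ 0.52  0.81 -0.27]
[ 0.81  0.01  2.15  2.28  0.35 -0.12] [(150, [494, 815, 229]), (228, [357, 204, 366]), (220, [317, 177, 460])] 752.0 [297. 607. 348.] [ 0.43  0.83 -0.34]
[0.77 0.01 2.09 1.77 0.35 0.03] [(147, [494, 815, 229]), (202, [541, 515, 469]), (208, [317, 177, 460])] 764.0 [299. 613. 343.] [ 0.37  0.83 -0.42]
[0.74 0.03 2.   1.25 0.35 0.17] [(122, [494, 815, 229]), (163, [542, 528, 468]), (201, [321, 175, 490])] 765.0 [328. 607. 331.] [ 0.36  0.78 -0.51]
[0.72 0.07 1.89 0.74 0.4  0.31] [(93, [494, 815, 229]), (123, [542, 547, 470]), (194, [359, 203, 541])] 750.0 [373. 595. 318.] [ 0.39  0.68 -0.62]
[0.7  0.13 1.76 0.22 0.5  0.46] [(61, [551, 732, 203]), (79, [542, 552, 469]), (187, [359, 203, 568])] 698.0 [438. 560. 306.] [ 0.46  0.52 -0.72]
[ 0.68  0.19  1.63 -0.29  0.86  0.6 ] [(25, [564, 414, 111]), (39, [541, 401, 469]), (149, [541, 419, 470])] 520.0 [491. 441. 278.] [ 0.49  0.12 -0.86]
```

Emit:
send_rows:
  series:
    - {"x":0,"y":-0.7,"z":0,"wx":0,"wy":0,"wz":0,"fingers":0}
    - {"x":0,"y":-1.6,"z":0,"wx":0,"wy":0,"wz":0,"fingers":0}
    - {"x":0,"y":-3,"z":0,"wx":0,"wy":0,"wz":0,"fingers":0}
    - {"x":0,"y":-5,"z":0,"wx":0,"wy":0,"wz":0,"fingers":0}
    - {"x":0,"y":-7,"z":0,"wx":0,"wy":0,"wz":0,"fingers":0}
    - {"x":0,"y":-9,"z":-0.5,"wx":0,"wy":-0.1,"wz":0,"fingers":0}
    - {"x":-0.1,"y":-11,"z":-0.9,"wx":0,"wy":-0.2,"wz":0,"fingers":0}
    - {"x":-0.2,"y":-14.5,"z":-1.8,"wx":0,"wy":-0.4,"wz":0,"fingers":0}
    - {"x":-0.2,"y":-14.5,"z":-1.8,"wx":0,"wy":-0.4,"wz":0,"fingers":0}
    - {"x":-0.2,"y":-14.5,"z":-1.8,"wx":0,"wy":-0.4,"wz":0,"fingers":0}

```text
t: 14.32
tcp_pos: [511.6, 324.7, 151.7]
ee_rot: [-0.465, 0.535, -0.531, 0.463]
contact_force: [-0.3, 0.8, -1.8]
opening: 9.7
gripper_force: 30.0
```

Board lifted, path clear. Next moves and the swing.

```bash
python3 - <<'E'
from chk import *
q=log()["qpos"]; F=lambda t,h:frame(DR(t,h),[0,0,-1]);Q=[]
for p,t,h in (([450,345,230],5,-2),([430,380,330],10,5)):
    q=goto(p,F(t,h),q);Q.append(q)
S=np.load("S.npy"); plan(Q+list(S[:3]))
E
```

```text
14.32 q [ 0.885  0.826  2.178  4.17   1.493 -0.116] p [511.6 324.7 151.7] R [[-0.14, -0.99, -0.0], [-0.01, 0.0, -1.0], [0.99, -0.14, -0.01]] F [-0.3  0.8 -1.8] op 9.7 g 30.0
[-1.2 -7.8 -6.4] [-0.9 -1.2 -0.1] n 2.4 | tcp [450. 345. 230.] wr [ 99. 357. 261.] zdir [ 1.   -0.03 -0.09] ydir [-0.09  0.   -1.  ]
[ -4.4 -17.8  -9. ] [-1.9 -2.6 -0.2] n 2.6 | tcp [430. 380. 330.] wr [ 84. 350. 391.] zdir [ 0.98  0.09 -0.17] ydir [-0.17 -0.02 -0.98]
[-16.6 -21.2 -13.6] [-1.1 -7.6 -1.4] n 3.6 | tcp [401. 507. 364.] wr [ 97. 334. 411.] zdir [ 0.86  0.49 -0.13] ydir [-0.08 -0.13 -0.99]
[-22.5 -19.9 -20.2] [ -0.7 -11.3  -4.2] n 3.2 | tcp [343. 575. 353.] wr [110. 321. 430.] zdir [ 0.66  0.72 -0.22] ydir [ 0.06 -0.34 -0.94]
[-24.3 -19.9 -23.9] [  0.8 -13.4  -7.4] n 2.8 | tcp [310. 598. 353.] wr [125. 313. 449.] zdir [ 0.52  0.81 -0.27] ydir [ 0.31 -0.48 -0.82]
```

Emit:
send_rows:
  series:
    - {"x":-0.5,"y":-3.5,"z":-3,"wx":-0.4,"wy":-0.5,"wz":0,"fingers":0}
    - {"x":-1.2,"y":-7.8,"z":-6.4,"wx":-0.9,"wy":-1.2,"wz":-0.1,"fingers":0}
    - {"x":-1.2,"y":-7.8,"z":-6.4,"wx":-0.9,"wy":-1.2,"wz":-0.1,"fingers":0}
    - {"x":-4.4,"y":-17.8,"z":-9,"wx":-1.9,"wy":-2.6,"wz":-0.2,"fingers":0}
    - {"x":-4.4,"y":-17.8,"z":-9,"wx":-1.9,"wy":-2.6,"wz":-0.2,"fingers":0}
    - {"x":-4.4,"y":-17.8,"z":-9,"wx":-1.9,"wy":-2.6,"wz":-0.2,"fingers":0}
    - {"x":-16.6,"y":-21.2,"z":-13.6,"wx":-1.1,"wy":-7.6,"wz":-1.4,"fingers":0}
    - {"x":-16.6,"y":-21.2,"z":-13.6,"wx":-1.1,"wy":-7.6,"wz":-1.4,"fingers":0}
    - {"x":-16.6,"y":-21.2,"z":-13.6,"wx":-1.1,"wy":-7.6,"wz":-1.4,"fingers":0}
    - {"x":-16.6,"y":-21.2,"z":-13.6,"wx":-1.1,"wy":-7.6,"wz":-1.4,"fingers":0}
    - {"x":-16.6,"y":-21.2,"z":-13.6,"wx":-1.1,"wy":-7.6,"wz":-1.4,"fingers":0}
    - {"x":-22.5,"y":-19.9,"z":-20.2,"wx":-0.7,"wy":-11.3,"wz":-4.2,"fingers":0}
    - {"x":-22.5,"y":-19.9,"z":-20.2,"wx":-0.7,"wy":-11.3,"wz":-4.2,"fingers":0}
    - {"x":-22.5,"y":-19.9,"z":-20.2,"wx":-0.7,"wy":-11.3,"wz":-4.2,"fingers":0}
    - {"x":-22.5,"y":-19.9,"z":-20.2,"wx":-0.7,"wy":-11.3,"wz":-4.2,"fingers":0}
    - {"x":-24.3,"y":-19.9,"z":-23.9,"wx":0.8,"wy":-13.4,"wz":-7.4,"fingers":0}
    - {"x":-24.3,"y":-19.9,"z":-23.9,"wx":0.8,"wy":-13.4,"wz":-7.4,"fingers":0}
    - {"x":-24.3,"y":-19.9,"z":-23.9,"wx":0.8,"wy":-13.4,"wz":-7.4,"fingers":0}
    - {"x":-24.3,"y":-19.9,"z":-23.9,"wx":0.8,"wy":-13.4,"wz":-7.4,"fingers":0}

```text
t: 15.9
tcp_pos: [309.8, 598.4, 348.1]
ee_rot: [0.8, -0.012, 0.32, -0.508]
contact_force: [0.0, 0.4, -1.3]
opening: 9.7
gripper_force: 30.0
```

```bash
python3 - <<'E'
from chk import *
log();S=np.load("S.npy"); plan(S[3:8])
E
```

```text
15.9 q [ 0.859  0.038  2.193  2.798  0.394 -0.266] p [309.8 598.4 348.1] R [[0.8, -0.34, 0.5], [0.31, -0.48, -0.82], [0.52, 0.8, -0.28]] F [ 0.   0.4 -1.3] op 9.7 g 30.0
[-1.3 -0.8  0. ] [ 0.1 -1.3 -3.8] n 2.8 | tcp [297. 607. 348.] wr [144. 313. 468.] zdir [ 0.43  0.83 -0.34] ydir [ 0.56 -0.55 -0.62]
[-1.6 -0.6  0.7] [ 0.2 -2.4 -7.8] n 2.9 | tcp [299. 613. 343.] wr [169. 319. 490.] zdir [ 0.37  0.83 -0.42] ydir [ 0.78 -0.52 -0.35]
[0.3 1.5 2.2] [ -0.2  -3.4 -11.8] n 2.9 | tcp [328. 607. 331.] wr [200. 333. 512.] zdir [ 0.36  0.78 -0.51] ydir [ 0.9  -0.44 -0.03]
[3.6 4.5 3.8] [ -0.9  -4.7 -15.8] n 3.0 | tcp [373. 595. 318.] wr [236. 353. 536.] zdir [ 0.39  0.68 -0.62] ydir [ 0.92 -0.28  0.27]
[9.4 9.2 4.8] [ -2.3  -6.6 -19.6] n 3.0 | tcp [438. 560. 306.] wr [276. 376. 560.] zdir [ 0.46  0.52 -0.72] ydir [ 0.86 -0.07  0.5 ]
```

Emit:
send_rows:
  series:
    - {"x":-1.3,"y":-0.8,"z":0,"wx":0.1,"wy":-1.3,"wz":-3.8,"fingers":0}
    - {"x":-1.3,"y":-0.8,"z":0,"wx":0.1,"wy":-1.3,"wz":-3.8,"fingers":0}
    - {"x":-1.3,"y":-0.8,"z":0,"wx":0.1,"wy":-1.3,"wz":-3.8,"fingers":0}
    - {"x":-1.6,"y":-0.6,"z":0.7,"wx":0.2,"wy":-2.4,"wz":-7.8,"fingers":0}
    - {"x":-1.6,"y":-0.6,"z":0.7,"wx":0.2,"wy":-2.4,"wz":-7.8,"fingers":0}
    - {"x":-1.6,"y":-0.6,"z":0.7,"wx":0.2,"wy":-2.4,"wz":-7.8,"fingers":0}
    - {"x":0.3,"y":1.5,"z":2.2,"wx":-0.2,"wy":-3.4,"wz":-11.8,"fingers":0}
    - {"x":0.3,"y":1.5,"z":2.2,"wx":-0.2,"wy":-3.4,"wz":-11.8,"fingers":0}
    - {"x":0.3,"y":1.5,"z":2.2,"wx":-0.2,"wy":-3.4,"wz":-11.8,"fingers":0}
    - {"x":3.6,"y":4.5,"z":3.8,"wx":-0.9,"wy":-4.7,"wz":-15.8,"fingers":0}
    - {"x":3.6,"y":4.5,"z":3.8,"wx":-0.9,"wy":-4.7,"wz":-15.8,"fingers":0}
    - {"x":3.6,"y":4.5,"z":3.8,"wx":-0.9,"wy":-4.7,"wz":-15.8,"fingers":0}
    - {"x":3.6,"y":4.5,"z":3.8,"wx":-0.9,"wy":-4.7,"wz":-15.8,"fingers":0}
    - {"x":9.4,"y":9.2,"z":4.8,"wx":-2.3,"wy":-6.6,"wz":-19.6,"fingers":0}
    - {"x":9.4,"y":9.2,"z":4.8,"wx":-2.3,"wy":-6.6,"wz":-19.6,"fingers":0}
    - {"x":9.4,"y":9.2,"z":4.8,"wx":-2.3,"wy":-6.6,"wz":-19.6,"fingers":0}
    - {"x":9.4,"y":9.2,"z":4.8,"wx":-2.3,"wy":-6.6,"wz":-19.6,"fingers":0}
    - {"x":9.4,"y":9.2,"z":4.8,"wx":-2.3,"wy":-6.6,"wz":-19.6,"fingers":0}

```text
t: 17.4
tcp_pos: [436.9, 560.9, 305.5]
ee_rot: [0.626, 0.686, 0.371, -0.01]
contact_force: [0.2, 0.6, -1.6]
opening: 10.0
gripper_force: 30.0
```

```bash
python3 - <<'E'
from chk import *
q=log()["qpos"]
bz=-DR(60,12.6); b=np.array([639,471,16.])
# board x rel tool z: 2.5deg right about pinch 'up' (=-tool y); want board x = -bz, tool y = +bay x
Re=frame(-bz,[0,0,1])@Ro.from_euler('y',-2.5,degrees=True).as_matrix().T
# at pinch: z_tool heading -10, board heading -12.5, y_tool=down -> board = tool rotated by +2.5 about tool y
Rp=frame(DR(0,-10),[0,0,-1]); print("angle check",np.degrees(np.arcsin(Rp[:,0]@DR(0,-12.5))))
for a in (2.5,-2.5):
    Rb=frame(DR(0,-10),[0,0,-1])@Ro.from_euler('y',a,degrees=True).as_matrix(); print(a,Rb[:,2],DR(0,-12.5))
E
```

```text
17.4 q [0.697 0.13  1.76  0.229 0.509 0.448] p [436.9 560.9 305.5] R [[-0.22, 0.85, 0.48], [0.87, -0.06, 0.5], [0.45, 0.52, -0.72]] F [ 0.2  0.6 -1.6] op 10.0 g 30.0
angle check 2.5
2.5 [ 0.97629601 -0.21643961  0.        ] [ 0.97629601 -0.21643961 -0.        ]
-2.5 [ 0.99144486 -0.13052619  0.        ] [ 0.97629601 -0.21643961 -0.        ]
```

```bash
cat >> chk.py <<'E'
bz=-DR(60,12.6); b0=np.array([639,471,16.])
Re=frame(-bz,[0,0,1])@Ro.from_euler('y',-2.5,degrees=True).as_matrix()
E
python3 - <<'E'
from chk import *
q=env.observe()["qpos"];Q=[]
qe=goto(b0+bz*(164.3+140),Re,np.array([.68,.19,1.63,-.29,.86,.6]))
qm=(q+qe)/2
print(np.round(qe,2),*chk(qm),*chk(qe)); plan([qm,qe])
E
```

```text
[ 0.71  0.21  1.61 -0.35  0.91  0.66] [(15, [544, 501, 111]), (70, [542, 437, 469]), (178, [542, 450, 470])] 621.0 [454. 510. 279.] [ 0.45  0.32 -0.83] [(25, [544, 501, 111]), (41, [541, 401, 469]), (151, [541, 419, 470])] 508.0 [491. 438. 280.] [ 0.5   0.07 -0.87]
[-5.9  0.5  0.1] [ 0.7 -2.5 -1.6] n 2.1 | tcp [454. 510. 279.] wr [297. 396. 573.] zdir [ 0.45  0.32 -0.83] ydir [0.86 0.09 0.5 ]
[-12.9   4.1  -2.1] [ 0.7 -5.5 -2.8] n 2.3 | tcp [491. 438. 280.] wr [315. 414. 585.] zdir [ 0.5   0.07 -0.87] ydir [0.85 0.19 0.5 ]
```

Emit:
send_rows:
  series:
    - {"x":-2.2,"y":1.2,"z":-1.3,"wx":0.35,"wy":-1.2,"wz":-0.8,"fingers":0}
    - {"x":-4.5,"y":2,"z":-2.1,"wx":0.7,"wy":-2.5,"wz":-1.6,"fingers":0}
    - {"x":-4.5,"y":2,"z":-2.1,"wx":0.7,"wy":-2.5,"wz":-1.6,"fingers":0}
    - {"x":-8.5,"y":4,"z":-3,"wx":0.7,"wy":-4,"wz":-2.2,"fingers":0}
    - {"x":-12.4,"y":4.6,"z":-2.9,"wx":0.7,"wy":-5.5,"wz":-2.8,"fingers":0}
    - {"x":-12.9,"y":4.1,"z":-2.1,"wx":0.7,"wy":-5.5,"wz":-2.8,"fingers":0}
    - {"x":-12.9,"y":4.1,"z":-2.1,"wx":0.7,"wy":-5.5,"wz":-2.8,"fingers":0}
    - {"x":-12.9,"y":4.1,"z":-2.1,"wx":0.7,"wy":-5.5,"wz":-2.8,"fingers":0}
    - {"x":-12.9,"y":4.1,"z":-2.1,"wx":0.7,"wy":-5.5,"wz":-2.8,"fingers":0}

```text
t: 18.15
tcp_pos: [491.0, 438.1, 281.3]
ee_rot: [0.608, 0.749, 0.193, 0.178]
contact_force: [0.2, -0.5, -1.1]
opening: 9.6
gripper_force: 30.0
```

```bash
python3 - <<'E'
from chk import *
log(); row(b0+bz*(164.3+140),Re)
ims=[]
for n in ("scene","top"):
    p,d=env.grab_frame(n);np.savez(f"pics/{n}5.npz",p=p,d=d)
    P=cloud(n,d);Q=(P-b0)@np.c_[np.array([np.cos(.22)*np.cos(np.pi/6),np.sin(.22)*np.cos(np.pi/6),.5]),[-np.sin(.22),np.cos(.22),0],bz]  # bay coords
    m=(brown(p)>0)&(Q[...,2]>138)&(Q[...,2]<300)&(abs(Q[...,0])<40)&(abs(Q[...,1])<90)
    q=Q[m];print(n,len(q))
    for lo in range(140,290,20):
        s=q[(q[:,2]>=lo)&(q[:,2]<lo+20)]
        if len(s)>20: print(lo,len(s),"x",np.round(np.percentile(s[:,0],[3,50,97]),1),"y",np.round(np.percentile(s[:,1],[1,99]),1))
    print("zmin",np.round(np.percentile(q[:,2],[0.5,2]),1))
    ims.append(p[130:340,140:420])
cv2.imwrite("pics/c5.png",cv2.resize(np.hstack(ims),None,fx=1.4,fy=1.4)[:,:,::-1])
E
```

```text
18.15 q [ 0.705  0.202  1.608 -0.353  0.901  0.659] p [491.  438.1 281.3] R [[-0.2, 0.98, -0.03], [0.84, 0.19, 0.51], [0.5, 0.07, -0.86]] F [ 0.2 -0.5 -1.1] op 9.6 g 30.0
row xyz [-0.02 -0.14  0.12] w [ 0.07 -0.04 -0.03] rows>= 0.1
scene 1181
140 116 x [-1.5  6.   6.4] y [-55.8  54.3]
160 134 x [-0.8  5.9  6.4] y [-56.2  55.1]
180 141 x [-0.7  5.9  6.3] y [-56.8  56. ]
200 159 x [-0.9  5.7  6.2] y [-57.   57.4]
220 167 x [-1.4  5.7  6.1] y [-52.7  58. ]
240 165 x [-1.5  5.6  6. ] y [-35.8  58.6]
260 148 x [-1.6  5.5  5.9] y [-13.6  60.3]
280 147 x [-1.8  5.4  5.8] y [ 4.1 60.5]
zmin [140.7 146.1]
top 1297
140 66 x [7.  7.6 8.2] y [-66.9 -28.8]
160 84 x [6.8 7.6 8.2] y [-65.9 -27.4]
180 110 x [6.7 7.5 8.1] y [-64.6  42.4]
200 223 x [6.8 7.5 8. ] y [-63.8  42.3]
220 225 x [6.6 7.3 7.9] y [-62.6  39.9]
240 224 x [6.5 7.2 7.8] y [-62.   49.9]
260 213 x [6.3 7.1 7.8] y [-61.5  56.1]
280 152 x [6.1 6.9 7.5] y [-60.5  57.5]
zmin [145.4 150.5]
```

View pics/c5.png

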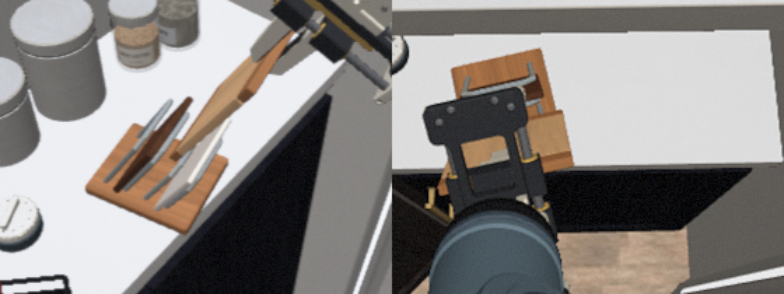

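The board hangs in line over the middle bay, its bottom edge at (175,155) in the left crop, with a 1.5 mm offset and a 2.5° in-plane tilt. I'll correct both and then lower.

```bash
python3 - <<'E'
from chk import *
row(b0+bz*(164.3+140),frame(-bz,[0,0,1]))
E
```

```text
row xyz [ 0.03 -0.26  0.21] w [ 0.1   0.46 -0.03] rows>= 0.3
```

Emit:
send_rows:
  series:
    - {"x":0,"y":-0.2,"z":0.1,"wx":0.1,"wy":0.48,"wz":0,"fingers":0}
    - {"x":0,"y":-0.2,"z":0.1,"wx":0.1,"wy":0.48,"wz":0,"fingers":0}
    - {"x":0,"y":-0.2,"z":0.1,"wx":0.1,"wy":0.48,"wz":0,"fingers":0}
    - {"x":0,"y":-0.2,"z":0.1,"wx":0.1,"wy":0.48,"wz":0,"fingers":0}

```text
t: 18.58
tcp_pos: [491.0, 436.7, 280.9]
ee_rot: [0.605, 0.753, 0.202, 0.162]
contact_force: [0.0, 0.2, -2.0]
opening: 9.5
gripper_force: 30.0
```

```bash
cat >> chk.py <<'E'
B=np.c_[np.array([np.cos(.22)*np.cos(np.pi/6),np.sin(.22)*np.cos(np.pi/6),.5]),[-np.sin(.22),np.cos(.22),0],bz]
def inbay(lo=110):
    for n in ("scene","top"):
        p,d=env.grab_frame(n);P=cloud(n,d);Q=(P-b0)@B
        m=(brown(p)>0)&(Q[...,2]>lo)&(Q[...,2]<320)&(abs(Q[...,0])<20)&(abs(Q[...,1])<90);q=Q[m]
        for a in range(lo,310,30):
            s=q[(q[:,2]>=a)&(q[:,2]<a+30)]
            if len(s)>20: print(n,a,len(s),"x",np.round(np.percentile(s[:,0],[50,97]),1),"y",np.round(np.percentile(s[:,1],[1,99]),1))
        print("z",np.round(np.percentile(q[:,2],[0.5,99.5]),1))
E
python3 - <<'E'
from chk import *
s=log(); print("bay",np.round((s["tcp_pos"]-b0)@B,1)); inbay(130); row(b0+bz*(164.3+110),frame(-bz,[0,0,1]))
E
```

```text
18.58 q [ 0.678  0.186  1.627 -0.295  0.872  0.599] p [491.  436.7 280.9] R [[-0.22, 0.98, 0.0], [0.85, 0.19, 0.5], [0.49, 0.11, -0.87]] F [ 0.   0.2 -2. ] op 9.5 g 30.0
bay [  0.9  -1.2 305.3]
scene 130 124 x [4.7 5.2] y [-56.3  59.4]
scene 160 205 x [4.8 5.2] y [-56.7  59.2]
scene 190 239 x [4.8 5.2] y [-56.3  59.3]
scene 220 250 x [4.8 5.2] y [-48.7  59.4]
scene 250 233 x [4.9 5.3] y [-21.1  59.5]
scene 280 228 x [4.8 5.4] y [ 3.3 59.9]
z [143.6 319.9]
top 130 53 x [5.2 5.8] y [-61.2 -36. ]
top 160 99 x [5.4 6. ] y [-61.2  32.2]
top 190 283 x [5.5 6.1] y [-60.5  54.8]
top 220 326 x [5.6 6.1] y [-60.4  55.9]
top 250 280 x [5.6 6.2] y [-60.5  56.4]
top 280 194 x [5.6 6.2] y [-60.8  57.5]
z [143.8 319.8]
row xyz [ 0.1  -0.08  3.08] w [ 0.01  0.01 -0.03] rows>= 0.7
```

Centred and aligned; lowering along the bay.

Emit:
send_rows:
  series:
    - {"x":0,"y":0,"z":1,"wx":0,"wy":0,"wz":0,"fingers":0}
    - {"x":0,"y":0,"z":2,"wx":0,"wy":0,"wz":0,"fingers":0}
    - {"x":0,"y":0,"z":3,"wx":0,"wy":0,"wz":0,"fingers":0}
    - {"x":0,"y":0,"z":3.5,"wx":0,"wy":0,"wz":0,"fingers":0}
    - {"x":0,"y":0,"z":4,"wx":0,"wy":0,"wz":0,"fingers":0}
    - {"x":0,"y":0,"z":4.5,"wx":0,"wy":0,"wz":0,"fingers":0}
    - {"x":0,"y":0,"z":5,"wx":0,"wy":0,"wz":0,"fingers":0}
    - {"x":0,"y":0,"z":5.5,"wx":0,"wy":0,"wz":0,"fingers":0}
    - {"x":0,"y":0,"z":6,"wx":0,"wy":0,"wz":0,"fingers":0}

```text
t: 19.43
tcp_pos: [520.6, 443.4, 228.1]
ee_rot: [0.605, 0.753, 0.202, 0.162]
contact_force: [-0.5, 0.4, -1.2]
opening: 9.3
gripper_force: 30.0
```

```bash
python3 - <<'E'
from chk import *
s=log(); print("bay",np.round((s["tcp_pos"]-b0)@B,1)); inbay(130); row(b0+bz*(164.3+40),frame(-bz,[0,0,1]))
E
```

```text
19.43 q [ 0.652  0.272  1.65  -0.31   0.761  0.61 ] p [520.6 443.4 228.1] R [[-0.22, 0.98, 0.0], [0.85, 0.19, 0.5], [0.49, 0.11, -0.87]] F [-0.5  0.4 -1.2] op 9.3 g 30.0
bay [  0.7  -1.1 244.4]
scene 130 182 x [4.5 4.9] y [-50.2  59.6]
scene 160 199 x [4.5 4.9] y [-41.7  59.6]
scene 190 177 x [4.6 4.9] y [-15.2  59.7]
scene 220 179 x [4.5 5. ] y [ 5.3 59.7]
scene 250 334 x [0.4 5. ] y [-21.9  59.2]
z [131.2 283. ]
top 130 222 x [4.5 5. ] y [-60.4  55. ]
top 160 238 x [4.6 5.3] y [-60.8  54.9]
top 190 172 x [4.7 5.3] y [-61.   55.7]
top 220 135 x [4.7 5.4] y [-61.3  55.7]
top 250 221 x [1.  5.1] y [-61.   57.1]
z [131.1 259.2]
row xyz [0.15 0.   3.96] w [-0.01  0.02 -0.02] rows>= 1.0
```

Emit:
send_rows:
  series:
    - {"x":0,"y":0.03,"z":0.5,"wx":0,"wy":0,"wz":0,"fingers":0}
    - {"x":0,"y":0.04,"z":1,"wx":0,"wy":0,"wz":0,"fingers":0}
    - {"x":0,"y":0.05,"z":1.5,"wx":0,"wy":0,"wz":0,"fingers":0}
    - {"x":0,"y":0.05,"z":2,"wx":0,"wy":0,"wz":0,"fingers":0}
    - {"x":0,"y":0.05,"z":2.5,"wx":0,"wy":0,"wz":0,"fingers":0}
    - {"x":0,"y":0.05,"z":3,"wx":0,"wy":0,"wz":0,"fingers":0}
    - {"x":0,"y":0.05,"z":3.5,"wx":0,"wy":0,"wz":0,"fingers":0}
    - {"x":0,"y":0.05,"z":4,"wx":0,"wy":0,"wz":0,"fingers":0}
    - {"x":0,"y":0.05,"z":4.5,"wx":0,"wy":0,"wz":0,"fingers":0}
    - {"x":0,"y":0.05,"z":5,"wx":0,"wy":0,"wz":0,"fingers":0}
    - {"x":0,"y":0.05,"z":5.5,"wx":0,"wy":0,"wz":0,"fingers":0}
    - {"x":0,"y":0.05,"z":6,"wx":0,"wy":0,"wz":0,"fingers":0}

```text
t: 20.53
tcp_pos: [550.3, 449.9, 176.1]
ee_rot: [0.605, 0.753, 0.202, 0.162]
contact_force: [-0.1, -0.4, -2.1]
opening: 10.0
gripper_force: 30.0
```

```bash
python3 - <<'E'
from chk import *
s=log(); print("bay",np.round((s["tcp_pos"]-b0)@B,1)); inbay(115); row(b0+bz*(164.3),frame(-bz,[0,0,1]))
E
```

```text
20.53 q [ 0.629  0.364  1.656 -0.332  0.661  0.627] p [550.3 449.9 176.1] R [[-0.22, 0.98, -0.0], [0.85, 0.19, 0.5], [0.49, 0.11, -0.87]] F [-0.1 -0.4 -2.1] op 10.0 g 30.0
bay [  1.1  -1.3 184.3]
scene 115 148 x [4.9 5.2] y [-23.3  59.6]
scene 145 146 x [4.9 5.3] y [-5.  59.3]
scene 175 350 x [1.4 5.3] y [-14.2  59.2]
scene 265 138 x [-2.6 18.7] y [18.4 33.9]
z [115.5 289.3]
top 115 137 x [5.  5.6] y [-61.2  55.1]
top 145 105 x [5.  5.6] y [-60.9  55.6]
top 175 227 x [3.  5.5] y [-61.2  55.9]
z [115.7 277. ]
row xyz [ 0.16 -0.03  1.94] w [-0.01  0.02 -0.02] rows>= 0.5
```

Perfectly centred; about 20 mm to go, slowly.

Emit:
send_rows:
  series:
    - {"x":0,"y":0,"z":0.3,"wx":0,"wy":0,"wz":0,"fingers":0}
    - {"x":0,"y":0,"z":0.6,"wx":0,"wy":0,"wz":0,"fingers":0}
    - {"x":0,"y":0,"z":0.9,"wx":0,"wy":0,"wz":0,"fingers":0}
    - {"x":0,"y":0,"z":1.2,"wx":0,"wy":0,"wz":0,"fingers":0}
    - {"x":0,"y":0,"z":1.4,"wx":0,"wy":0,"wz":0,"fingers":0}
    - {"x":0,"y":0,"z":1.4,"wx":0,"wy":0,"wz":0,"fingers":0}

```text
t: 21.13
tcp_pos: [556.8, 451.2, 163.8]
ee_rot: [0.605, 0.753, 0.202, 0.162]
contact_force: [0.7, 0.2, -1.7]
opening: 9.5
gripper_force: 30.0
```

Emit:
send_rows:
  series:
    - {"x":0,"y":0,"z":0.15,"wx":0,"wy":0,"wz":0,"fingers":0}
    - {"x":0,"y":0,"z":0.2,"wx":0,"wy":0,"wz":0,"fingers":0}
    - {"x":0,"y":0,"z":0.2,"wx":0,"wy":0,"wz":0,"fingers":0}

```text
t: 21.38
tcp_pos: [558.0, 451.7, 163.4]
ee_rot: [0.605, 0.753, 0.202, 0.162]
contact_force: [-2.4, -0.9, 0.5]
opening: 9.4
gripper_force: 30.0
```

Emit:
send_rows:
  series:
    - {"x":0,"y":0,"z":0.1,"wx":0,"wy":0,"wz":0,"fingers":0}
    - {"x":0,"y":0,"z":0.1,"wx":0,"wy":0,"wz":0,"fingers":0}

```text
t: 21.55
tcp_pos: [558.6, 452.0, 163.2]
ee_rot: [0.605, 0.753, 0.203, 0.162]
contact_force: [-3.4, -1.0, 5.6]
opening: 9.9
gripper_force: 30.0
```

Emit:
send_rows:
  series:
    - {"x":0,"y":0,"z":0,"wx":0,"wy":0,"wz":0,"fingers":0.15}
    - {"x":0,"y":0,"z":0,"wx":0,"wy":0,"wz":0,"fingers":0.2}
    - {"x":0,"y":0,"z":0,"wx":0,"wy":0,"wz":0,"fingers":0.3}
    - {"x":0,"y":0,"z":0,"wx":0,"wy":0,"wz":0,"fingers":0.4}
    - {"x":0,"y":0,"z":0,"wx":0,"wy":0,"wz":0,"fingers":0.5}
    - {"x":0,"y":0,"z":0,"wx":0,"wy":0,"wz":0,"fingers":0.5}
    - {"x":0,"y":0,"z":0,"wx":0,"wy":0,"wz":0,"fingers":0.5}

```text
t: 22.13
tcp_pos: [558.4, 451.7, 161.8]
ee_rot: [0.605, 0.753, 0.202, 0.162]
contact_force: [-0.3, -0.4, -0.7]
opening: 44.6
gripper_force: 0.0
```

```bash
python3 - <<'E'
from chk import *
s=log(); print("bay",np.round((s["tcp_pos"]-b0)@B,1)); inbay(115)
E
```

```text
22.13 q [ 0.623  0.391  1.655 -0.339  0.635  0.632] p [558.4 451.7 161.8] R [[-0.22, 0.98, -0.0], [0.85, 0.19, 0.5], [0.49, 0.11, -0.87]] F [-0.3 -0.4 -0.7] op 44.6 g 0.0
bay [  1.2  -1.3 167.7]
scene 115 278 x [-2.7 -1.4] y [-55.2  59.2]
scene 145 284 x [-4.9 -3.4] y [-53.2  59.3]
scene 175 360 x [-9.4 -5.7] y [-49.7  59.1]
scene 265 84 x [-0.1 18. ] y [16.7 22.7]
z [115.4 273.1]
top 115 106 x [-1.8 -0.7] y [-61.2  55.9]
top 145 243 x [-3.9 -2.6] y [-60.6  55.7]
top 175 226 x [-8.3 -4.8] y [-60.7  56. ]
z [116.9 255.6]
```

Emit:
send_rows:
  series:
    - {"x":0,"y":0,"z":0,"wx":0,"wy":0,"wz":0,"fingers":0.7}
    - {"x":0,"y":0,"z":0,"wx":0,"wy":0,"wz":0,"fingers":0.7}
    - {"x":0,"y":0,"z":0,"wx":0,"wy":0,"wz":0,"fingers":0.7}
    - {"x":0,"y":0,"z":-1,"wx":0,"wy":0,"wz":0,"fingers":0.7}
    - {"x":0,"y":0,"z":-2.5,"wx":0,"wy":0,"wz":0,"fingers":0.7}
    - {"x":0,"y":0,"z":-5,"wx":0,"wy":0,"wz":0,"fingers":0.7}
    - {"x":0,"y":0,"z":-8,"wx":0,"wy":0,"wz":0,"fingers":0.7}
    - {"x":0,"y":0,"z":-11,"wx":0,"wy":0,"wz":0,"fingers":0.7}
    - {"x":0,"y":-2,"z":-13,"wx":0,"wy":0,"wz":0,"fingers":0.7}
    - {"x":0,"y":-5,"z":-13,"wx":0,"wy":0,"wz":0,"fingers":0.7}
    - {"x":0,"y":-8,"z":-13,"wx":0,"wy":0,"wz":0,"fingers":0.7}
    - {"x":0,"y":-8,"z":-13,"wx":0,"wy":0,"wz":0,"fingers":0.7}
    - {"x":0,"y":-8,"z":-13,"wx":0,"wy":0,"wz":0,"fingers":0.7}

```text
t: 23.32
tcp_pos: [425.3, 422.4, 235.1]
ee_rot: [0.604, 0.754, 0.202, 0.162]
contact_force: [0.6, 0.1, 0.5]
opening: 64.8
gripper_force: 0.0
```

```bash
python3 - <<'E'
from chk import *
s=log()
ims=[]
for n in ("scene","top"):
    p,d=env.grab_frame(n); ims.append(p[100:340,140:420])
    P=cloud(n,d);Q=(P-b0)@B;m=(brown(p)>0)&(Q[...,2]>115)&(Q[...,2]<230)&(abs(Q[...,0])<25)&(abs(Q[...,1])<80);print(n,m.sum(),"top z",np.round(np.percentile(Q[m][:,2],[50,99,99.8]),1),"y",np.round(np.percentile(Q[m][:,1],[1,99]),1))
cv2.imwrite("pics/end.png",cv2.resize(np.hstack(ims),None,fx=1.4,fy=1.4)[:,:,::-1])
E
```

```text
23.32 q [ 0.745  0.134  1.808 -0.369  0.771  0.736] p [425.3 422.4 235.1] R [[-0.22, 0.98, -0.0], [0.85, 0.19, 0.5], [0.49, 0.11, -0.87]] F [0.6 0.1 0.5] op 64.8 g 0.0
scene 994 top z [167.2 184.5 185.1] y [-56.5  59.3]
top 1462 top z [164.6 184.2 185. ] y [-60.2  54.9]
```

View pics/end.png

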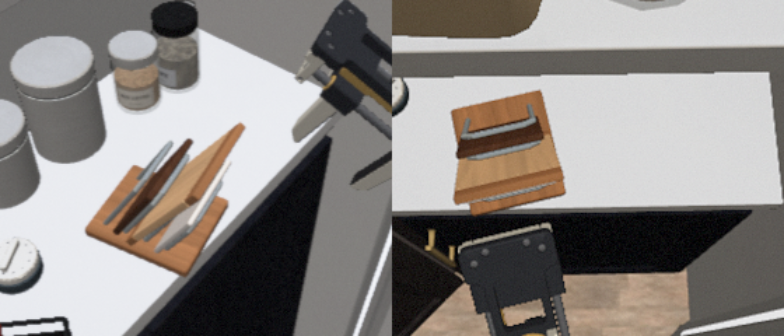

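The board stands in the middle bay with its top end at (240,128). Its top measures 184 mm up the slope, which matches it being seated on the foot. The gripper is clear and the jars have not moved.

```bash
python3 -c "
from rig import env
print(env.finish_job())"
```

```text
the job is handed in; nothing more can be done
None
```

The chopping board is standing in the rack's middle bay, down on the wooden foot and let go of; the jars look unmoved, the arm is clear, and I handed the job in at about 23 s without getting a verdict back.

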